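Load the filter plates into the cassette and lock it

TASK

Pull the grey two-pronged transport lock straight up off the cassette's rail, against its sprung catch, and hang it upright near the middle of the parking rail. Slide every filter plate on the bench into the cassette, flat and fully home against the back, one plate to a slot, handle pointing out of the open front; any slot will do. Then put the lock back on the middle of the cassette's rail as it was, pressed down until the catch snaps, and leave the bottle, the jar and the tube rack where they are.

Things in the scene. Friction and masses are not known exactly. Their poses are not given: they have to be found in the camera images.
- cassette: fixed white plate cassette, 80 mm deep (x), 98 mm wide (y), 188 mm tall with its rail. Origin at the centre of its underside; x runs from its open front (face at x = -35 mm) to its back (x = 45 mm), y to its left, z up. A plate is home when it meets the narrow post at the back: its disc centre is then at x = 0 to 0.5 mm, y = 0, its handle sticking out of the front
- slot_bottom (a point): middle of the floor of the cassette's lowest slot, 24 mm above the bench, where a disc's underside comes to lie; axes as the cassette. Four slots above one another, pitch 40 mm (floors at 24, 64, 104, 144 mm). Each is a pair of side grooves 15 mm high, 86 mm apart at their bottoms, 56 mm between the lands. At the mouth a lip 3 mm high, 4.5 mm deep on the floor leaves 12 mm: slide the plate in over it, then lower it behind it. Loaded plates' fins stand above one another
- lock_rail (a point): middle of the top edge of the steel rail on top of the cassette, at its front: 12 mm thick (cassette x -35 to -23 mm), 98 mm long (y), 20 mm high, top 188 mm above the bench. At the start the lock straddles its middle. A sprung catch in its front snaps into a window in the front of the lock
- lock_grip (a point): centre of the upright grip fin of the transport lock, a loose grey plastic clip, 200 g. Fin 24 mm (x) by 10 mm (y, the width to pinch) by 36 mm tall; axes as the cassette at the start. A saddle 30 x 64 x 8 mm is under the fin: its underside, 26 mm below the point, rests on the rail. Pulled straight up with 6 to 15 N (weight included) it snaps free of the catch within 15 mm; pressed down as hard it snaps in again
- lock_prongs (a point): point midway between the lower ends of the lock's two prongs, 178 mm below the saddle's underside. They hang on the saddle's -x side, each 7 mm thick (x) and 10 mm wide, 44 mm apart inside, before the slots; the front they hang from is 64 mm wide, 24 mm high. A leg 64 mm wide hangs 15 mm down on the +x side. The gap between front and leg is 16 mm, centred under the fin. Lifted 20 mm, the leg clears the rail
- park_top (a point): middle of the top edge of the parking rail, a fixed stand on the left: an upright flat steel bar 9 mm thick (x), 190 mm long (y), 20 mm high, top 215 mm above the bench, a post below each end (outer 10 mm), on a dark foot plate 100 x 210 mm. x across the bar, away from the robot, y along it, z up. The lock's saddle fits over it as over the cassette's rail
- plate1_disc (a point): filter plate (120 g), one of three or four alike, on the bench on the right: a bronze-coloured sintered disc 80 mm across, 5 mm thick, with a straight flat steel handle 14 mm wide and 5 mm thick in its plane along its own -x, ending in an upright black grip fin. The point is the disc's centre (half-way through its thickness); x points from the fin to the disc, z up. 154 mm long over all
- plate1_grip (a point): the centre of that plate's upright grip fin: 24 mm (x) by 10 mm (y, the width to pinch) by 36 mm tall, standing from the plate's underside up; 102 mm from the disc's centre along -x. When the plate is home the fin's centre stands 67 mm before the cassette's front face
- plate2_disc (a point): disc centre of another such filter plate; may be absent
- plate2_grip (a point): the centre of that plate's upright grip fin: 24 mm (x) by 10 mm (y, the width to pinch) by 36 mm tall, standing from the plate's underside up; 102 mm from the disc's centre along -x. When the plate is home the fin's centre stands 67 mm before the cassette's front face
- plate3_disc (a point): disc centre of another such filter plate; may be absent
- plate3_grip (a point): the centre of that plate's upright grip fin: 24 mm (x) by 10 mm (y, the width to pinch) by 36 mm tall, standing from the plate's underside up; 102 mm from the disc's centre along -x. When the plate is home the fin's centre stands 67 mm before the cassette's front face
- plate4_disc (a point): disc centre of another such filter plate; may be absent
- plate4_grip (a point): the centre of that plate's upright grip fin: 24 mm (x) by 10 mm (y, the width to pinch) by 36 mm tall, standing from the plate's underside up; 102 mm from the disc's centre along -x. When the plate is home the fin's centre stands 67 mm before the cassette's front face
- media_bottle: bystander: clear round bottle with a white cap, 70 mm across, 130 mm tall, on the bench on the left; origin at the centre of its underside
- jar: bystander: clear glass jar, 72 mm across, 90 mm tall, on the bench on the left; origin at the centre of its underside
- tube_rack: bystander: yellow test-tube rack 100 x 200 x 52 mm with three capped tubes (82 mm tall), on the far right; origin at the centre of its underside
Things that resemble listed ones, but are neither listed nor needed, are in the scene too. What is meant by the part that bears park_top is not turquoise or white, and is the larger of those in its own colour.

How it is judged:
On the way, in this order (a step that is already met when the one before it is completed fails the run):
1. the transport lock hangs upright on the parking rail, let go (x of lock_grip in the frame of park_top between -0.012 and 0.012 m and y of lock_grip in the frame of park_top between -0.05 and 0.05 m and z of lock_grip in the frame of park_top between 0.018 and 0.036 m and angle between lock_grip's own z axis and vertical below 0.25 rad and contact force between lock and park above 0.3 N and contact force between lock and the fingers below 0.1 N), for 0.2 s.
2. every plate present is home in a slot, the lock being off (x of plate1_disc in the frame of cassette between -0.008 and 0.008 m and y of plate1_disc in the frame of cassette between -0.008 and 0.008 m and (z of plate1_disc in the frame of cassette between 0.0205 and 0.0325 m or z of plate1_disc in the frame of cassette between 0.0605 and 0.0725 m or z of plate1_disc in the frame of cassette between 0.1005 and 0.1125 m or z of plate1_disc in the frame of cassette between 0.1405 and 0.1525 m) and angle between each of plate1_disc, plate2_disc, plate3_disc, plate4_disc's own z axis and vertical below 0.12 rad and linear speed of each of plate1, plate2, plate3, plate4 below 0.02 m/s and x of plate2_disc in the frame of cassette between -0.008 and 0.008 m and y of plate2_disc in the frame of cassette between -0.008 and 0.008 m and (z of plate2_disc in the frame of cassette between 0.0205 and 0.0325 m or z of plate2_disc in the frame of cassette between 0.0605 and 0.0725 m or z of plate2_disc in the frame of cassette between 0.1005 and 0.1125 m or z of plate2_disc in the frame of cassette between 0.1405 and 0.1525 m) and x of plate3_disc in the frame of cassette between -0.008 and 0.008 m and y of plate3_disc in the frame of cassette between -0.008 and 0.008 m and (z of plate3_disc in the frame of cassette between 0.0205 and 0.0325 m or z of plate3_disc in the frame of cassette between 0.0605 and 0.0725 m or z of plate3_disc in the frame of cassette between 0.1005 and 0.1125 m or z of plate3_disc in the frame of cassette between 0.1405 and 0.1525 m) and x of plate4_disc in the frame of cassette between -0.008 and 0.008 m and y of plate4_disc in the frame of cassette between -0.008 and 0.008 m and (z of plate4_disc in the frame of cassette between 0.0205 and 0.0325 m or z of plate4_disc in the frame of cassette between 0.0605 and 0.0725 m or z of plate4_disc in the frame of cassette between 0.1005 and 0.1125 m or z of plate4_disc in the frame of cassette between 0.1405 and 0.1525 m) and distance between each of plate2_disc, plate3_disc, plate4_disc and plate1_disc above 0.025 m and distance between each of plate3_disc, plate4_disc and plate2_disc above 0.025 m and distance between plate4_disc and plate3_disc above 0.025 m), for 0.2 s.
At the end, for the whole second after the job is handed in: Every plate present lies still in a slot of its own, disc centre within 8 mm of home, tilt under 0.12 rad, and the lock is back on the cassette's rail, its saddle down on it within about 4 mm, within 8 mm of the middle, upright to 0.12 rad (all of step 2 and x of lock_grip in the frame of lock_rail between -0.006 and 0.006 m and y of lock_grip in the frame of lock_rail between -0.008 and 0.008 m and z of lock_grip in the frame of lock_rail between 0.021 and 0.03 m and angle between lock_grip's own z axis and vertical below 0.12 rad and contact force between lock and the fingers below 0.1 N and linear speed of lock below 0.03 m/s); the robot touches nothing.
It fails at once if the media bottle is moved more than 30 mm (distance of media_bottle from where it was at the start of the episode above 0.03 m).
It fails at once if the jar is moved more than 30 mm (distance of jar from where it was at the start of the episode above 0.03 m).
It fails at once if the tube rack is moved more than 30 mm (distance of tube_rack from where it was at the start of the episode above 0.03 m).
Of plate1, plate2, plate3, plate4 only 3 to 4 are there at a start; the rules pass over those that are not, and their reading is None.
At some moment in a run one of plate1, plate2, plate3, plate4 may be knocked a few centimetres aside while the robot is not near it.
It also fails if it takes over 208 s, if anything falls off the work surface, if the arm or the gripper's body presses on something with over 40 N, if the wrist force passes 120 N, or if a joint passes its speed limit or range.

ROBOT

A 6-joint arm with a two-finger parallel gripper is mounted at the origin on the work surface. World frame = base frame: x ahead of the robot, y to its left, z up, the work surface at z = 0. Lengths are in m, angles in rad, forces in N, time in s.
With the tool pointing down it reaches from about 0.3 to 0.875 m from the base axis. Payload 4.2 kg.
Tool frame: the origin (TCP) lies at the centre of the arm's flange, where the gripper is bolted on; the fingertips stand 173 mm ahead of it and the grasp point (between the pads) lies 155 mm ahead of it; z points along the fingers, x is the direction in which the jaws open and shut, and the axes are right-handed (so a half turn about z gives the same grasp; the last joint's range is limited). The gripper opens to 85 mm and grips with 20 to 120 N. Pads are 22 mm wide; open, the fingers measure 114 mm over their backs; the gripper's body (76 mm by 85 mm) begins 54 mm behind the grasp point. The pads swing forward as they close: fully open they stand 13 mm farther back than shut.
Start: joints at [-1.21, 0.32, 1.565, -0, 1.257, -0.02], TCP at [0.214, -0.534, 0.405] pointing down, gripper open.
Joint ranges: [-3.11, 3.11], [-0.84, 2.01], [0.21, 2.61], [-1.34, 4.49], [0.05, 2.63], [-2.56, 2.56]. Speed limits (rad/s): [2.57, 2.57, 3.14, 3.14, 3.14, 3.14].

INTERFACE

Orientations are given as a rotation vector (axis times angle).
In Python, from workcell import * gives the robot as it stands.
- The arm moves only by the tool jog_arm, never from a script. Its argument "deltas" is a list of rows, each a list of 6 numbers: the shift along the tool's x, y, z in cm, then the turn, a rotation vector about the tool's x, y, z in degrees. In form: [[x, y, z, rx, ry, rz], ...]. A call has 1 to 10 rows; each row is the pose to reach, as a shift and turn from the pose measured when the call began, along the tool's axes at that moment; what a row does not reach only later rows make up. A row lasts 1/8 s, in which the tool goes at most 62.5 mm and 10.7 degrees, less where a joint would pass 70% of its speed; a pose out of reach is approached as far as the arm can. A call with a gripper value outside its range is refused whole. "grip" is the finger opening in cm, from 0 to 8.54, set as the call begins (left out, the last holds). The fingers move at their own pace and stop on an object; "force" is the grip in N (left out, the last holds). Time passes only in rows, so rows that repeat a pose let the fingers close. It gives the time, the measured TCP pose, the force and the opening at its end, in the units of the state.
- get_obs(): the state, without advancing time (a new reading comes with each control period).
- camera(name): name is "scene" or "top" or "wrist"; returns a dict with "frame" (384x512x3 uint8, blue, green, red), "K" (3x3 intrinsics, pixels), "rvec" (rotation vector, rad) and "tvec" (3), from world to camera coordinates, as OpenCV has them. Camera axes: x right, y down, z forward; pixel columns grow to the right and rows downward; lengths in m; the calibration is good to about 2 mm. A picture is of the moment at which its call begins. There is no depth.
- sign_off(): hands the job in, once; it reports no verdict.
Trained networks look in a picture, given as the dict that the camera call returned (one of the last four; its "shot" number tells which), for a name from the list of things; names that differ only in an ending like _2 or _b are one class to them, and where a whole thing is asked for, a point or a joint stands for the part that bears it (a point fixed in the world has none). Each returns a list of dicts, best first, with "conf" (0 to 1); they miss things now and then, are a little off and sometimes report something else, mostly with a low value. They report only what shows in the picture. A call takes as long as a camera call. They do not tell look-alikes from the thing itself.
- silhouettes(picture, label): "mask" (384x512 bool, what is visible of it) and "position" ([row, column] in pixels, amid what is visible of it).
The state is a dict: "t": time; "q": joint angles; "qvel": joint speeds; "tau": joint torques, N m; "ee_pos": TCP position; "tool_rot": TCP orientation; "wrist_force": force on the tool from outside, world axes, zero at the start; "wrist_torque": the same for the moment, N m; "opening": finger opening in m.
Only numpy, scipy, OpenCV 4.12 (cv2) and the standard library are available. Lean on these libraries where they do the work, as an engineer would, in place of code of your own. Each camera call takes 0.05 s, during which the arm holds its last target.

## Working session

There is one attempt and no reset: what is moved stays moved. The work goes in short steps, Python scripts to look and compute and a tool call to move; the robot and the scene stay as the last step left them, time stands still between calls to the robot, and variables do not carry over. Pictures are saved under pics/ and viewed, and the job is handed in when it is done.

Besides the shell and the picture viewer there is one more tool, called after "Emit:" in YAML: its name, and indented under it one key for each argument. jog_arm: Moves the arm, as the interface text tells. Its arguments: {"type":"object","properties":{"deltas":{"type":"array"},"grip":{"type":"number"},"force":{"type":"number"}},"required":["deltas"]}

```bash
ls; mkdir -p pics
python3 - <<'E'
from workcell import *
import cv2
o=get_obs();print(o)
for n in ["scene","top","wrist"]:
    p=camera(n);cv2.imwrite(f"pics/a_{n}.png",p["frame"]);print(n,p["K"],p["rvec"],p["tvec"],p["shot"])
E
```

```text
pics
{'t': 0.0, 'q': array([-1.20997348e+00,  3.20306124e-01,  1.56568374e+00,  2.20623191e-05,
        1.25739052e+00, -1.99618604e-02]), 'qvel': array([-0.00208342,  0.00053633, -0.00090966, -0.002394  ,  0.00016952,
       -0.00049955]), 'tau': array([-5.22995560e-04, -4.15523529e+01, -2.34161675e+01, -8.58176395e-05,
        8.19701323e-03,  2.76660751e-05]), 'ee_pos': array([ 0.21366336, -0.53364934,  0.40387198]), 'tool_rot': array([-2.60081999e+00,  1.76032599e+00,  2.27390512e-03]), 'wrist_force': array([-0.45751369,  1.13055834,  0.29270753]), 'wrist_torque': array([ 0.00770189, -0.02112381,  0.03076982]), 'opening': 0.08510691886093442}
scene [[370.14588146   0.         261.64162976]
 [  0.         370.14588146 193.41838045]
 [  0.           0.           1.        ]] [ 0.90542917  2.45717916 -1.11143584] [ 0.33299035 -0.1287815   1.59462927] 1
top [[359.21934012   0.         254.38676123]
 [  0.         359.21934012 191.39183642]
 [  0.           0.           1.        ]] [ 2.13808797 -2.13270596  0.19009391] [0.03902737 0.53810412 1.58937868] 2
wrist [[314.50386565   0.         254.16930113]
 [  0.         314.50386565 190.55312183]
 [  0.           0.           1.        ]] [-2.41526287  1.63528975  0.21792418] [-0.57427032 -0.03181028  0.37779225] 3
```

View pics/a_scene.png

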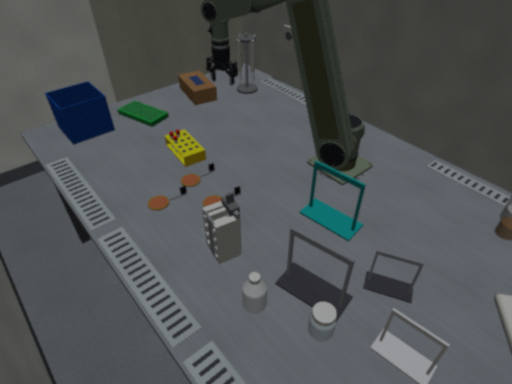

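View pics/a_top.png

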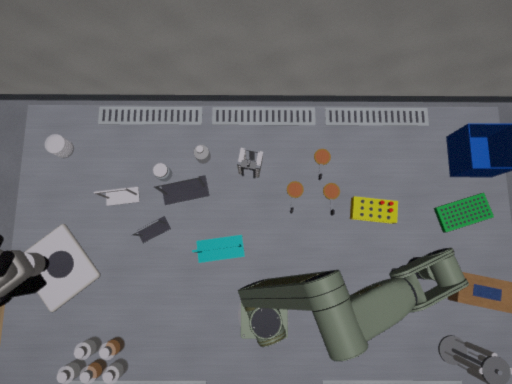

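View pics/a_wrist.png

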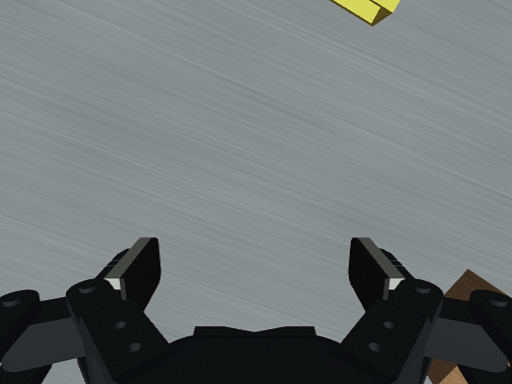

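```bash
cat > h.py <<'E'
from workcell import *
import numpy as np, cv2
from scipy.spatial.transform import Rotation as R
def cam(p): 
    Rm=cv2.Rodrigues(np.array(p["rvec"],float))[0]; return p["K"],Rm,np.array(p["tvec"],float).ravel()
def ray(p,u,v):
    K,Rm,t=cam(p); d=Rm.T@np.linalg.inv(K)@np.array([u,v,1.]); return -Rm.T@t,d
def toz(p,u,v,z):
    c,d=ray(p,u,v); return c+d*(z-c[2])/d[2]
def proj(p,X):
    X=np.atleast_2d(np.array(X,float)); K,Rm,t=cam(p); return cv2.projectPoints(X,np.array(p["rvec"],float),t,K,None)[0].reshape(-1,2)
def tri(rays):
    A=np.zeros((3,3));b=np.zeros(3)
    for c,d in rays:
        d=d/np.linalg.norm(d);M=np.eye(3)-np.outer(d,d);A+=M;b+=M@c
    return np.linalg.solve(A,b)
def tool():
    o=get_obs(); Rt=R.from_rotvec(o["tool_rot"]).as_matrix(); return o,np.array(o["ee_pos"]),Rt
def down(yaw): # tool x axis at angle yaw in world, z down
    c,s=np.cos(yaw),np.sin(yaw); return np.array([[c,s,0],[s,-c,0],[0,0,-1.]])
def plan(pt,yaw=None,grasp=True,Rd=None):
    o,p,Rt=tool()
    if Rd is None: Rd=down(yaw)
    pt=np.array(pt,float)
    if grasp: pt=pt-Rd[:,2]*0.155
    d=Rt.T@(pt-p)*100; r=np.degrees(R.from_matrix(Rt.T@Rd).as_rotvec())
    print("t %.2f delta cm"%o["t"],np.round(d,2),"deg",np.round(r,1),"n>=",max(np.linalg.norm(d)/6.25,np.linalg.norm(r)/10.7).round(1))
def state():
    o,p,Rt=tool(); g=p+Rt[:,2]*0.155
    print("t %.2f"%o["t"],"grasp",g.round(4),"yaw %.1f"%np.degrees(np.arctan2(Rt[1,0],Rt[0,0])),"tilt %.2f"%np.degrees(np.arccos(-Rt[2,2])),"F",np.round(o["wrist_force"],2),"T",np.round(o["wrist_torque"],2),"open %.4f"%o["opening"],"q",np.round(o["q"],2))
def save(n,f,s=None): cv2.imwrite("pics/%s.png"%n,f)
def overlay(p,dets):
    f=p["frame"].copy()
    for d in dets: 
        f[d["mask"]]=(f[d["mask"]]//2+np.array([0,127,0],np.uint8)); r,c=d["position"]; cv2.circle(f,(int(c),int(r)),2,(0,0,255),-1)
    return f
E
python3 - <<'E'
from h import *
p=camera("top")
for l in ["plate1_disc","plate1_grip","cassette","lock_grip","park_top","media_bottle","jar","tube_rack"]:
    for d in silhouettes(p,l):
        r,c=d["position"]; print(l,round(d["conf"],2),round(c,1),round(r,1),d["mask"].sum(),toz(p,c,r,0.0).round(3))
f=p["frame"][90:270,90:410]; cv2.imwrite("pics/topz.png",cv2.resize(f,None,fx=2.5,fy=2.5,interpolation=cv2.INTER_CUBIC))
q=camera("scene");f=q["frame"][140:330,140:440];cv2.imwrite("pics/scz.png",cv2.resize(f,None,fx=2.6,fy=2.6,interpolation=cv2.INTER_CUBIC))
w=camera("wrist");K,Rm,t=cam(w);o,P,Rt=tool();print("cam in tool",Rt.T@(-Rm.T@t-P),"axes\n",(Rt.T@Rm.T).round(3))
E
```

```text
plate1_disc 0.54 331.3 191.5 205 [ 0.547 -0.321  0.   ]
plate1_disc 0.5 320.8 159.2 284 [ 0.702 -0.276  0.   ]
plate1_grip 0.72 319.3 154.6 281 [ 0.725 -0.269  0.   ]
plate1_grip 0.61 333.2 193.4 289 [ 0.538 -0.329  0.   ]
cassette 0.91 253.5 162.0 351 [0.688 0.045 0.   ]
lock_grip 0.6 247.3 165.9 170 [0.668 0.074 0.   ]
park_top 0.87 120.9 196.3 531 [0.521 0.662 0.   ]
park_top 0.84 153.8 229.7 505 [0.366 0.501 0.   ]
park_top 0.79 217.7 247.8 952 [0.285 0.207 0.   ]
park_top 0.6 182.8 188.0 1034 [0.561 0.375 0.   ]
media_bottle 0.75 205.9 155.2 226 [0.72  0.271 0.   ]
media_bottle 0.32 320.0 158.0 247 [ 0.708 -0.272  0.   ]
jar 0.5 163.5 171.8 254 [0.638 0.469 0.   ]
tube_rack 0.8 376.0 208.2 1127 [ 0.468 -0.526  0.   ]
cam in tool [ 2.90909418e-05 -6.71570436e-02  3.16916084e-02] axes
 [[ 1.    -0.001  0.   ]
 [ 0.     0.966  0.26 ]
 [-0.    -0.26   0.966]]
```

View pics/topz.png

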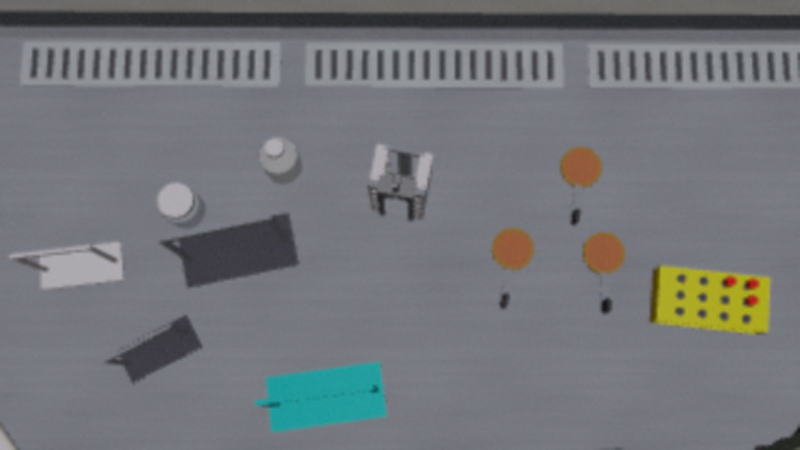

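View pics/scz.png

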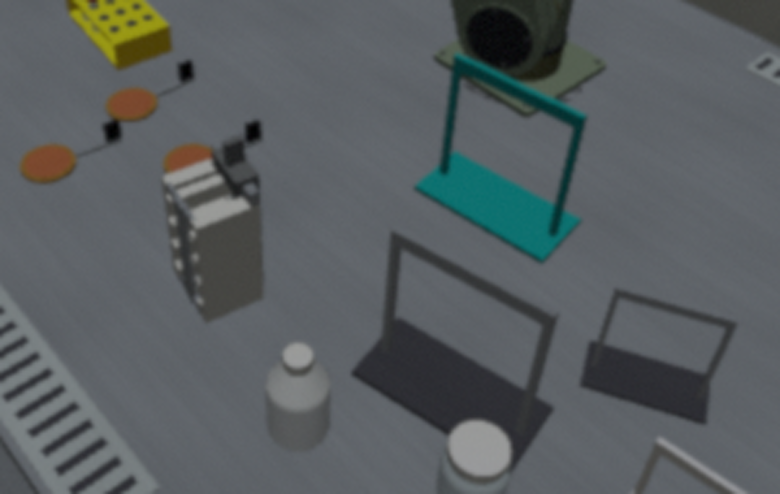

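Run:
```python
from h import *
state()
plan([0.45,-0.28,0.45],np.radians(20),grasp=False)
p=camera("top");q=camera("scene")
def pr(l):
    for n,c in (("top",p),("scene",q)):
        for d in silhouettes(c,l): print(l,n,round(d["conf"],2),np.round(d["position"][::-1],1),d["mask"].sum())
for l in ["plate1_disc","plate1_grip","lock_grip","cassette","park_top","lock_prongs"]: pr(l)
```

```text
t 0.70 grasp [ 0.2137 -0.5338  0.2497] yaw -68.2 tilt 0.01 F [-0.52 -0.28  0.35] T [-0.02 -0.04  0.  ] open 0.0853 q [-1.21  0.32  1.56  0.    1.26 -0.02]
t 0.70 delta cm [-14.78 -31.37  -4.53] deg [  0.   -0.  -88.2] n>= 8.2
plate1_disc top 0.74 [332.2 194.6] 297
plate1_grip top 0.62 [329.9 191.9] 265
plate1_grip scene 0.72 [192.6 179.1] 278
lock_grip top 0.5 [247.1 165.4] 166
lock_grip scene 0.84 [226.6 202.5] 247
lock_grip scene 0.38 [223.  230.3] 1738
cassette top 0.59 [252.5 159.9] 325
cassette top 0.43 [318.  156.7] 242
cassette scene 0.7 [324.5 322.6] 902
cassette scene 0.64 [219.3 229.6] 1770
park_top top 0.9 [185.4 186.5] 1059
park_top top 0.83 [154.5 229.2] 439
park_top scene 0.95 [390.9 283. ] 1080
park_top scene 0.75 [334.9 213.1] 1854
park_top scene 0.7 [308.8 279.4] 2774
park_top scene 0.59 [406.4 348.7] 2233
lock_prongs top 0.75 [247.7 164.2] 162
lock_prongs scene 0.72 [229.8 201.5] 247
```

Emit:
jog_arm:
  deltas:
    - [-1.6,-3.5,-0.5,0,0,-9.8]
    - [-3.2,-7,-1,0,0,-19.6]
    - [-4.9,-10.5,-1.5,0,0,-29.4]
    - [-6.6,-14,-2,0,0,-39.2]
    - [-8.2,-17.4,-2.5,0,0,-49]
    - [-9.8,-20.9,-3,0,0,-58.8]
    - [-11.5,-24.4,-3.5,0,0,-68.6]
    - [-13.1,-27.9,-4,0,0,-78.4]
    - [-14.8,-31.4,-4.5,0,0,-88.2]

```text
t: 2.52
ee_pos: [0.451, -0.2787, 0.45]
tool_rot: [3.092, 0.555, 0.0]
wrist_force: [0.3, -0.1, 0.5]
opening: 0.0857
```

Run:
```python
from h import *
state()
plan([0.45,-0.18,0.47],np.radians(90),grasp=False)
```

```text
t 2.52 grasp [ 0.451  -0.2788  0.295 ] yaw 20.3 tilt 0.03 F [ 0.26 -0.14  0.49] T [ 0.03 -0.03  0.03] open 0.0857 q [-0.58  0.22  1.59 -0.    1.33 -0.93]
t 2.52 delta cm [ 3.34 -9.29 -2.  ] deg [  0.    0.  -69.7] n>= 6.5
```

Emit:
jog_arm:
  deltas:
    - [0.5,-1.3,-0.3,0,0,-10]
    - [1,-2.6,-0.6,0,0,-20]
    - [1.5,-4,-0.9,0,0,-30]
    - [2,-5.3,-1.2,0,0,-40]
    - [2.4,-6.6,-1.5,0,0,-50]
    - [2.9,-8,-1.8,0,0,-60]
    - [3.3,-9.3,-2,0,0,-69.7]
    - [3.3,-9.3,-2,0,0,-69.7]

```text
t: 3.52
ee_pos: [0.4495, -0.1795, 0.4702]
tool_rot: [2.221, 2.221, 0.0]
wrist_force: [-0.2, -0.2, 0.5]
opening: 0.0856
```

Run:
```python
from h import *
state()
w=camera("wrist");save("w1",w["frame"]);np.save("w1.npy",w,allow_pickle=True)
for l in ["plate1_disc","plate1_grip","lock_grip"]:
    for d in silhouettes(w,l): print(l,round(d["conf"],2),np.round(d["position"][::-1],1),d["mask"].sum(),toz(w,*d["position"][::-1],0.018 if "grip" in l else 0.005).round(4))
plan([0.5,0.06,0.48],np.radians(90),grasp=False)
```

```text
t 3.52 grasp [ 0.4496 -0.1796  0.3152] yaw 90.0 tilt 0.06 F [-0.22 -0.22  0.46] T [-0.03 -0.06 -0.01] open 0.0856 q [-0.4   0.14  1.64 -0.    1.36 -1.97]
plate1_disc 0.83 [162.3 218.9] 2737 [ 0.5446 -0.3139  0.005 ]
plate1_grip 0.68 [163.6 214.3] 2822 [ 0.5329 -0.3074  0.018 ]
lock_grip 0.74 [445.9 276.1] 443 [0.6302 0.1062 0.018 ]
t 3.73 delta cm [24.05  5.01 -1.03] deg [ 0.   0.  -0.1] n>= 3.9
```

View pics/w1.png

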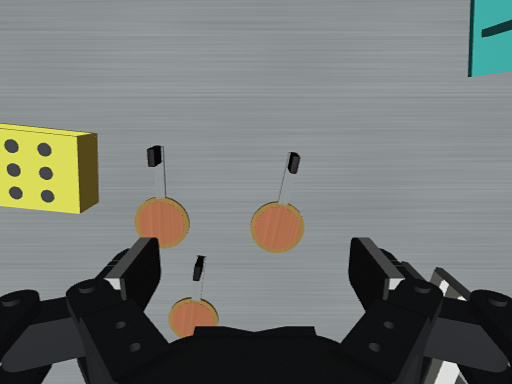

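Emit:
jog_arm:
  deltas:
    - [5,3.4,-0.6,0,0,0]
    - [10,6.8,-1.2,0,0,0]
    - [14.5,10.2,-1.8,0,0,0]
    - [19,13.6,-2.4,0,0,0]
    - [24,17,-3,0,0,0]
    - [24,17,-3,0,0,0]
    - [24,17,-3,0,0,0]

```text
t: 4.6
ee_pos: [0.62, 0.0588, 0.4991]
tool_rot: [2.224, 2.219, -0.003]
wrist_force: [-0.2, -0.1, -0.1]
opening: 0.0856
```

Run:
```python
from h import *
state()
w=camera("wrist");save("w2",w["frame"]);np.save("w2.npy",w,allow_pickle=True)
for l in ["lock_grip","cassette"]:
    for d in silhouettes(w,l): print(l,round(d["conf"],2),np.round(d["position"][::-1],1),d["mask"].sum(),toz(w,*d["position"][::-1],0.2).round(4))
```

```text
t 4.60 grasp [0.6198 0.0586 0.3441] yaw 89.9 tilt 0.11 F [-0.18 -0.15 -0.05] T [0.01 0.02 0.02] open 0.0856 q [ 0.08  0.36  1.27 -0.    1.51 -1.49]
lock_grip 0.68 [267.1 186.9] 3229 [0.624  0.0702 0.2   ]
cassette 0.59 [254.8 220.8] 4870 [0.6555 0.0594 0.2   ]
```

View pics/w2.png

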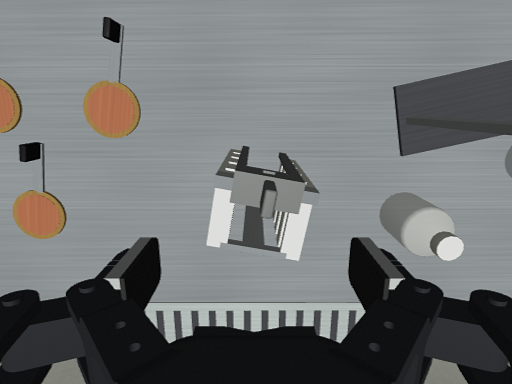

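Run:
```python
from h import *
w=np.load("w2.npy",allow_pickle=True).item()
f=w["frame"][140:270,195:330]; cv2.imwrite("pics/w2z.png",cv2.resize(f,None,fx=4.6,fy=4.6,interpolation=cv2.INTER_CUBIC))
```

```text
(no output)
```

View pics/w2z.png

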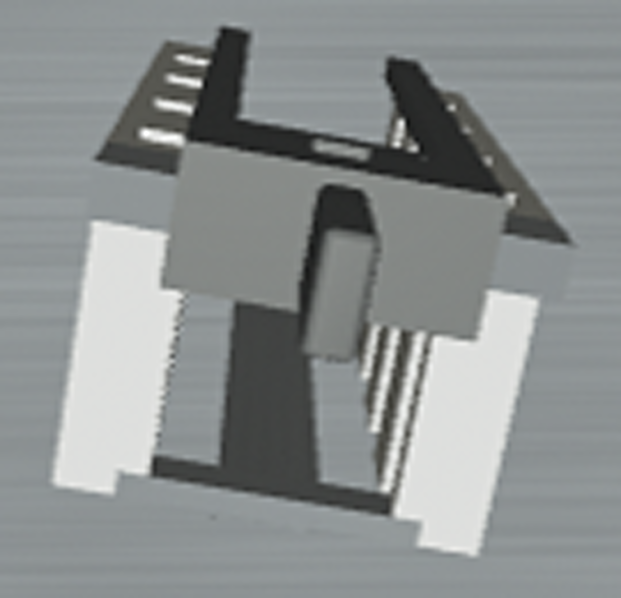

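```bash
cat >> h.py <<'E'
from scipy.optimize import least_squares
def fit(pics,obs,x0):
    # obs: list of (pic idx, (u,v), local xyz); params x,y,yaw
    def f(s):
        c,sn=np.cos(s[2]),np.sin(s[2]); r=[]
        for i,uv,X in obs:
            P=[s[0]+c*X[0]-sn*X[1],s[1]+sn*X[0]+c*X[1],X[2]]
            r+=list(proj(pics[i],P)[0]-np.array(uv))
        return np.array(r)
    s=least_squares(f,x0,loss="soft_l1").x
    return s,f(s).reshape(-1,2)
E
python3 - <<'E'
from h import *
w=np.load("w2.npy",allow_pickle=True).item()
z=lambda u,v:(195+u/4.6-0.4,140+v/4.6-0.4)
L=[(182,140,-44,-32,196),(505,198,-44,32,196),(475,338,-14,32,196),(163,287,-14,-32,196),
(92,160,-35,-49,188),(575,242,-35,49,188),(558,298,-23,49,188),(88,220,-23,-49,188),(50,485,45,-49,168),(478,555,45,49,168),
(322,232,-41,-5,232),(378,237,-41,5,232),(362,358,-17,5,232),(303,353,-17,-5,232)]
obs=[(0,z(a,b),np.array([x,y,h])/1000) for a,b,x,y,h in L]
s,r=fit([w],obs,[0.66,0.06,-0.1]);print(s,np.degrees(s[2]));print(r.round(1))
c,sn=np.cos(s[2]),np.sin(s[2]);print("lock",s[0]-0.029*c,s[1]-0.029*sn)
E
```

```text
[ 0.65827205  0.06494225 -0.17603586] -10.086111783360447
[[-0.2 -0.3]
 [ 0.9 -0.6]
 [ 0.4  0.5]
 [-1.3 -0. ]
 [-0.2  0.1]
 [ 0.3  0.3]
 [ 1.1  0.4]
 [-1.1 -0.3]
 [ 0.5  0.2]
 [ 0.4 -0. ]
 [ 0.2 -1.7]
 [ 0.8 -0.6]
 [-1.5  1.9]
 [-1.1  0.9]]
lock 0.6297202292940397 0.07002095964819179
```

Run:
```python
from h import *
plan([0.6297,0.0700,0.27],np.radians(79.9))
plan([0.6297,0.0700,0.217],np.radians(79.9))
```

```text
t 4.75 delta cm [1.21 1.03 7.49] deg [0.  0.  9.9] n>= 1.2
t 4.75 delta cm [ 1.22  1.03 12.79] deg [0.  0.  9.9] n>= 2.1
```

Emit:
jog_arm:
  deltas:
    - [0.8,0.5,3,0,0,6]
    - [1.2,1.0,5,0,0,9.9]
    - [1.2,1.0,7.5,0,0,9.9]
    - [1.2,1.0,9,0,0,9.9]
    - [1.2,1.0,11,0,0,9.9]
    - [1.2,1.0,12.6,0,0,9.9]
    - [1.2,1.0,12.8,0,0,9.9]
    - [1.2,1.0,12.8,0,0,9.9]
  grip: 5

```text
t: 5.75
ee_pos: [0.6296, 0.0697, 0.3725]
tool_rot: [2.408, 2.016, 0.0]
wrist_force: [-0.0, 0.8, -0.1]
opening: 0.0497
```

Run:
```python
from h import *
state()
w=camera("wrist");save("w3",w["frame"])
```

```text
t 5.75 grasp [0.6297 0.0696 0.2175] yaw 79.9 tilt 0.07 F [-0.04  0.79 -0.13] T [ 0.04 -0.06  0.04] open 0.0497 q [ 0.09  0.43  1.47 -0.    1.24 -1.3 ]
```

View pics/w3.png

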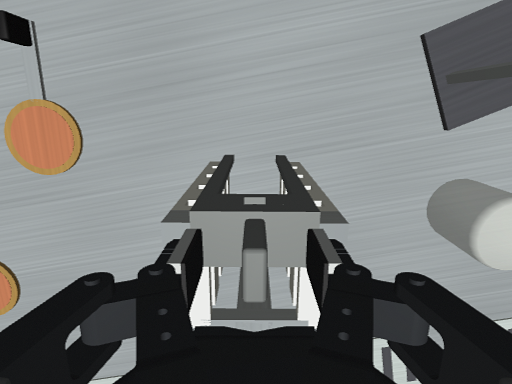

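Emit:
jog_arm:
  deltas:
    - [0,0,0,0,0,0]
    - [0,0,0,0,0,0]
    - [0,0,0,0,0,0]
    - [0,0,0,0,0,0]
    - [0,0,0,0,0,0]
  grip: 0
  force: 70

```text
t: 6.42
ee_pos: [0.6297, 0.0697, 0.3735]
tool_rot: [2.407, 2.016, 0.003]
wrist_force: [-0.1, -0.1, 5.3]
opening: 0.0091
```

Emit:
jog_arm:
  deltas:
    - [0,0,-0.3,0,0,0]
    - [0,0,-0.6,0,0,0]
    - [0,0,-0.9,0,0,0]
    - [0,0,-1.2,0,0,0]
    - [0,0,-1.5,0,0,0]
    - [0,0,-2.0,0,0,0]
    - [0,0,-2.5,0,0,0]
    - [0,0,-3.0,0,0,0]
    - [0,0,-3.5,0,0,0]
    - [0,0,-3.5,0,0,0]

```text
t: 7.68
ee_pos: [0.6298, 0.0697, 0.4094]
tool_rot: [2.406, 2.015, 0.006]
wrist_force: [-0.0, -0.6, -2.5]
opening: 0.0089
```

Run:
```python
from h import *
state()
w=camera("wrist");save("w4",w["frame"])
```

```text
t 7.67 grasp [0.6306 0.0696 0.2544] yaw 79.9 tilt 0.29 F [-0.02 -0.57 -2.54] T [-0.    0.02  0.05] open 0.0089 q [ 0.09  0.41  1.41 -0.    1.31 -1.3 ]
```

View pics/w4.png

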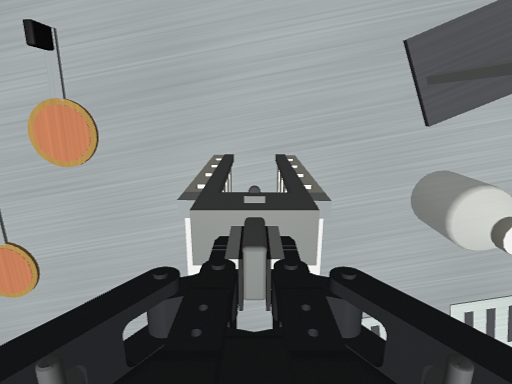

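Run:
```python
from h import *
plan([0.60,0.0697,0.42],np.radians(80))
plan([0.60,0.24,0.42],np.radians(80))
```

```text
t 7.72 delta cm [ -0.52  -2.86 -16.62] deg [ 0.2 -0.  -0.1] n>= 2.7
t 7.72 delta cm [ 16.24  -5.84 -16.63] deg [ 0.2 -0.  -0.1] n>= 3.8
```

Emit:
jog_arm:
  deltas:
    - [-0.1,-1,-3,0,0,0]
    - [-0.4,-2.8,-7,0,0,0]
    - [-0.5,-2.9,-11.5,0,0,0]
    - [-0.5,-2.9,-16.6,0,0,0]
    - [3,-3.5,-16.6,0,0,0]
    - [7,-4.3,-16.6,0,0,0]
    - [11.5,-5,-16.6,0,0,0]
    - [16.2,-5.8,-16.6,0,0,0]
    - [16.2,-5.8,-16.6,0,0,0]

```text
t: 8.85
ee_pos: [0.6003, 0.2427, 0.5734]
tool_rot: [2.403, 2.021, 0.003]
wrist_force: [-0.6, -1.1, -2.9]
opening: 0.0091
```

Run:
```python
from h import *
state()
w=camera("wrist");save("w5",w["frame"]);np.save("w5.npy",w,allow_pickle=True)
s=camera("scene");np.save("s5.npy",s,allow_pickle=True)
f=s["frame"][200:350,260:440];cv2.imwrite("pics/s5z.png",cv2.resize(f,None,fx=4.4,fy=4,interpolation=cv2.INTER_CUBIC))
```

```text
t 8.85 grasp [0.6007 0.2427 0.4184] yaw 80.2 tilt 0.14 F [-0.59 -1.1  -2.86] T [-0.01 -0.02 -0.01] open 0.0091 q [ 0.37  0.4   1.03 -0.    1.71 -1.03]
```

View pics/w5.png

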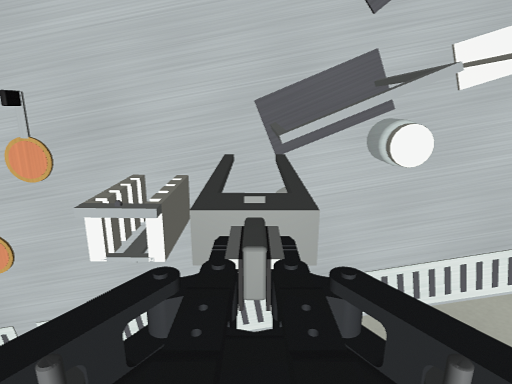

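View pics/s5z.png

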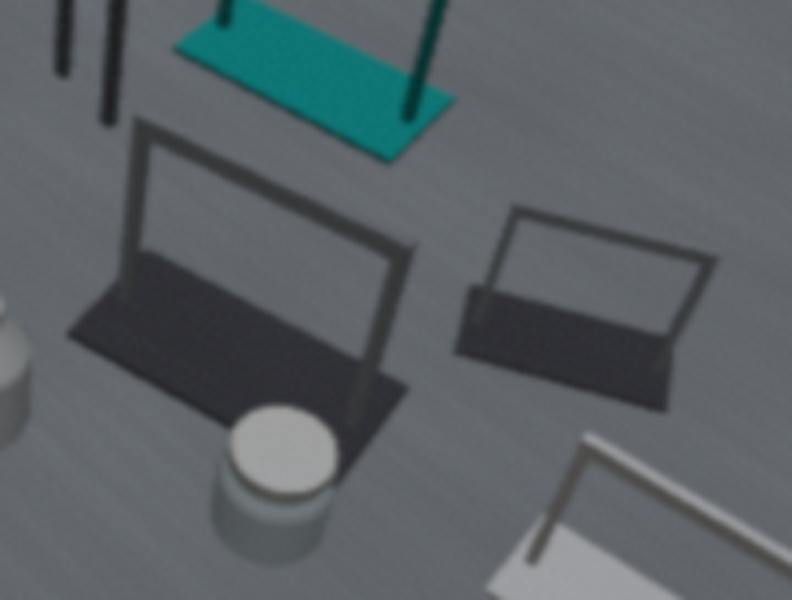

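Run:
```python
from h import *
w=np.load("w5.npy",allow_pickle=True).item()
f=w["frame"][35:170,240:410]; cv2.imwrite("pics/w5z.png",cv2.resize(f,None,fx=4.4,fy=4.4,interpolation=cv2.INTER_CUBIC))
```

```text
(no output)
```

View pics/w5z.png

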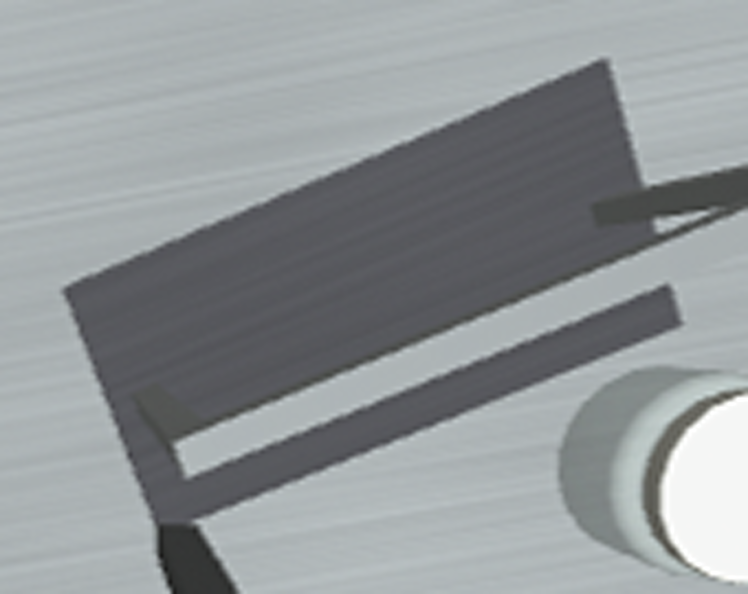

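Run:
```python
from h import *
w=np.load("w5.npy",allow_pickle=True).item()
f=w["frame"][35:125,370:490]; cv2.imwrite("pics/w5y.png",cv2.resize(f,None,fx=6,fy=6,interpolation=cv2.INTER_CUBIC))
```

```text
(no output)
```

View pics/w5y.png

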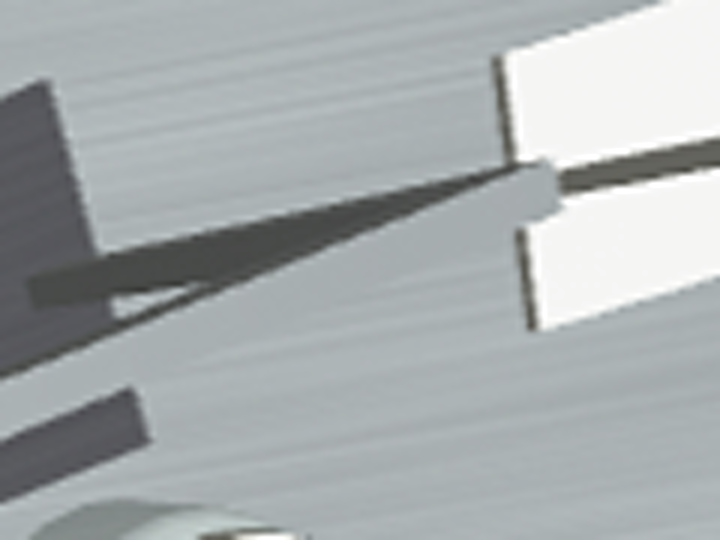

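Run:
```python
from h import *
w=np.load("w5.npy",allow_pickle=True).item();sc=np.load("s5.npy",allow_pickle=True).item()
z=lambda u,v:(240+u/4.4-0.4,35+v/4.4-0.4)
y=lambda u,v:(370+u/6-.4,35+v/6-.4)
obs=[(0,z(172,438),(-.0045,-.095,.215)),(0,z(188,478),(.0045,-.095,.215)),(0,y(548,160),(-.0045,.095,.215)),(0,y(562,207),(.0045,.095,.215))]
s,r=fit([w],obs,[0.55,0.37,0.2]);print(s,np.degrees(s[2]),r.round(1).tolist())
for fh in(.004,.006,.008,.01):
    o2=[(0,z(65,290),(-.05,-.105,fh)),(0,z(607,60),(-.05,.105,fh)),(0,z(682,322),(.05,.105,fh))]
    s2,r=fit([w],o2,[0.55,0.37,0.2]);print(fh,s2,np.degrees(s2[2]),r.round(1).tolist())
s3,r=fit([w],obs+o2,[0.55,0.37,0.2]);print(s3,r.round(1).tolist())
c,sn=np.cos(s[2]),np.sin(s[2])
for X in[(-.0045,-.095,.215),(-.0045,.095,.215)]:
    P=[s[0]+c*X[0]-sn*X[1],s[1]+sn*X[0]+c*X[1],X[2]];u=proj(sc,P)[0];print("scene zoom px",(u-[260,200])*[4.4,4])
```

```text
[0.55464586 0.36745372 0.21203028] 12.148440069632931 [[-0.5, 0.8], [-1.0, -0.2], [0.8, -0.9], [0.5, 0.5]]
0.004 [0.55517175 0.36917566 0.21863805] 12.527037232111693 [[-0.1, 0.0], [-0.1, -0.5], [0.2, 0.5]]
0.006 [0.55521565 0.36862071 0.21848575] 12.51831148603284 [[-0.4, 0.1], [0.0, -0.6], [0.4, 0.7]]
0.008 [0.55524383 0.36802501 0.21829857] 12.507586479443308 [[-0.8, 0.1], [0.1, -0.8], [0.6, 0.8]]
0.01 [0.5552515  0.36736877 0.21802007] 12.491629780535272 [[-1.2, 0.2], [0.2, -0.9], [0.7, 0.9]]
[0.55478335 0.36739905 0.21414567] [[-0.5, 1.1], [-1.0, 0.2], [0.7, -0.9], [0.4, 0.4], [-1.2, -0.4], [0.4, -1.0], [0.6, 0.9]]
scene zoom px [137.36204768 102.71191645]
scene zoom px [414.57992825 236.45422377]
```

Run:
```python
from h import *
yaw=np.radians(102.3);a=np.radians(12.3);ex=np.array([np.cos(a),np.sin(a)])
P=np.array([.5548,.3680])
for dx,z in((-.05,.42),(-.05,.272),(0,.272),(0,.2455)):
    plan([*(P+dx*ex),z],yaw)
```

```text
t 8.95 delta cm [  9.93 -11.36  -0.14] deg [  0.2   0.1 -22.4] n>= 2.4
t 8.95 delta cm [  9.94 -11.41  14.66] deg [  0.2   0.1 -22.4] n>= 3.4
t 8.95 delta cm [11.85 -6.78 14.68] deg [  0.2   0.1 -22.4] n>= 3.2
t 8.95 delta cm [11.85 -6.79 17.32] deg [  0.2   0.1 -22.4] n>= 3.5
```

Emit:
jog_arm:
  deltas:
    - [0,-4,-1,0,0,-5]
    - [0,-8,-1,0,0,-12]
    - [2,-11.4,-1,0,0,-20]
    - [6,-11.4,-0.1,0,0,-22.4]
    - [9.9,-11.4,0,0,0,-22.4]
    - [9.9,-11.4,4,0,0,-22.4]
    - [9.9,-11.4,9,0,0,-22.4]
    - [9.9,-11.4,14.7,0,0,-22.4]
    - [9.9,-11.4,14.7,0,0,-22.4]

```text
t: 10.07
ee_pos: [0.5054, 0.355, 0.4219]
tool_rot: [1.971, 2.445, -0.017]
wrist_force: [0.4, 0.1, -2.2]
opening: 0.0088
```

Run:
```python
from h import *
state()
w=camera("wrist");save("w6",w["frame"]);np.save("w6.npy",w,allow_pickle=True)
s=camera("scene");f=s["frame"][170:350,220:440];cv2.imwrite("pics/s6z.png",cv2.resize(f,None,fx=3.4,fy=3.3,interpolation=cv2.INTER_CUBIC))
yaw=np.radians(102.3);a=np.radians(12.3);ex=np.array([np.cos(a),np.sin(a)])
P=np.array([.5548,.3680])
for dx,z in((0,.272),(0,.2455)):
    plan([*(P+dx*ex),z],yaw)
```

```text
t 10.07 grasp [0.5044 0.3536 0.2669] yaw 102.2 tilt 0.64 F [ 0.4   0.08 -2.15] T [0.05 0.06 0.02] open 0.0088 q [ 0.59  0.38  1.43 -0.    1.34 -1.19]
t 10.18 delta cm [0.12 4.93 0.2 ] deg [ 0.3  0.1 -0. ] n>= 0.8
t 10.18 delta cm [0.12 4.92 2.85] deg [ 0.3  0.1 -0. ] n>= 0.9
```

View pics/w6.png

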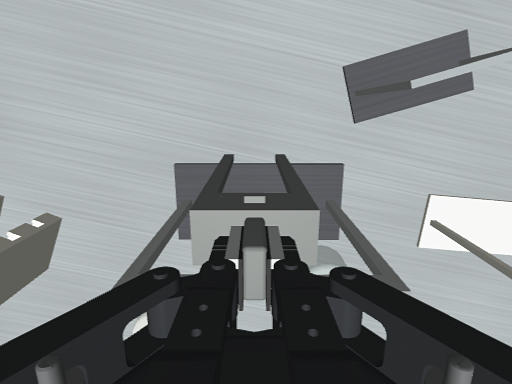

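View pics/s6z.png

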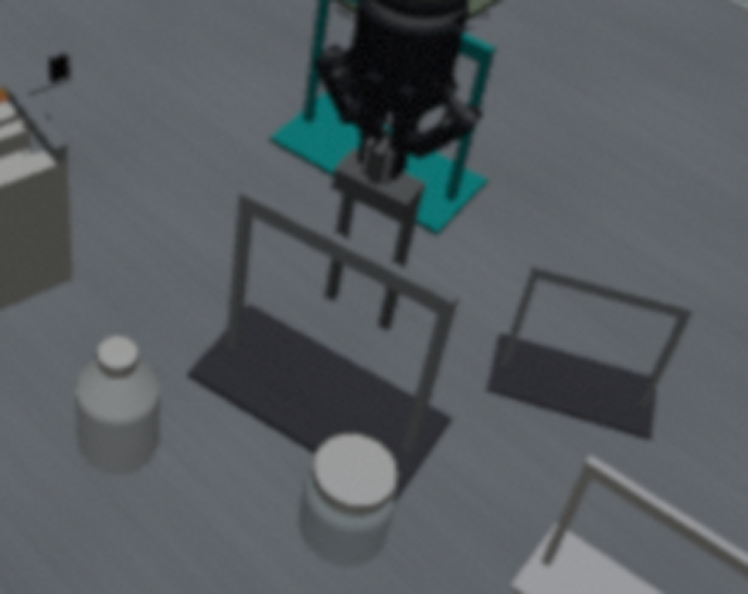

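Emit:
jog_arm:
  deltas:
    - [0.1,1.5,-0.3,0,0,0]
    - [0.1,3,-0.3,0,0,0]
    - [0.1,4.4,-0.2,0,0,0]
    - [0.1,4.9,0,0.3,0,0]
    - [0.1,4.9,0,0.3,0,0]
    - [0.1,4.9,0,0.3,0,0]

```text
t: 10.92
ee_pos: [0.5542, 0.3678, 0.4288]
tool_rot: [1.97, 2.445, -0.002]
wrist_force: [-0.0, 0.0, -1.7]
opening: 0.0093
```

Run:
```python
from h import *
state()
w=camera("wrist");save("w7",w["frame"])
yaw=np.radians(102.3)
plan([.5548,.3680,.246],yaw)
s=camera("scene");f=s["frame"][170:350,220:440];cv2.imwrite("pics/s7z.png",cv2.resize(f,None,fx=3.4,fy=3.3,interpolation=cv2.INTER_CUBIC))
```

```text
t 10.93 grasp [0.5542 0.3675 0.2738] yaw 102.3 tilt 0.10 F [-0.05  0.05 -1.7 ] T [ 0.02 -0.05 -0.02] open 0.0093 q [ 0.57  0.45  1.3  -0.    1.39 -1.22]
t 10.97 delta cm [0.02 0.07 2.8 ] deg [-0.   0.1 -0. ] n>= 0.4
```

View pics/w7.png

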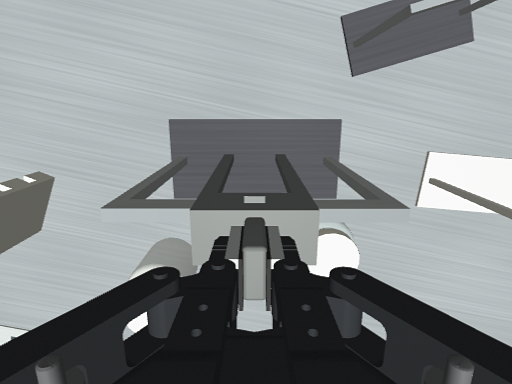

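View pics/s7z.png

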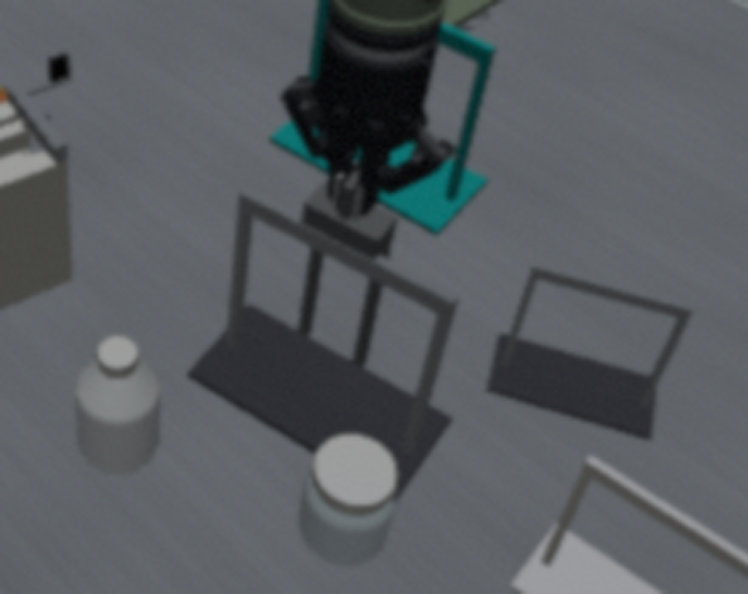

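Emit:
jog_arm:
  deltas:
    - [0,0.1,0.7,0,0,0]
    - [0,0.1,1.4,0,0,0]
    - [0,0.1,2,0,0,0]
    - [0,0.1,2.4,0,0,0]
    - [0,0.1,2.7,0,0,0]
    - [0,0.1,2.8,0,0,0]
    - [0,0.1,2.8,0,0,0]

```text
t: 11.9
ee_pos: [0.5552, 0.3679, 0.4012]
tool_rot: [1.97, 2.445, -0.001]
wrist_force: [-0.4, 0.5, -2.5]
opening: 0.0089
```

Run:
```python
from h import *
state()
```

```text
t 11.90 grasp [0.5553 0.3677 0.2462] yaw 102.3 tilt 0.09 F [-0.38  0.46 -2.48] T [-0.02 -0.   -0.01] open 0.0089 q [ 0.57  0.47  1.34 -0.    1.33 -1.22]
```

Not yet bearing on the rail; lower slightly more.

Emit:
jog_arm:
  deltas:
    - [0,0,0.1,0,0,0]
    - [0,0,0.15,0,0,0]
    - [0,0,0.2,0,0,0]
    - [0,0,0.2,0,0,0]

```text
t: 12.4
ee_pos: [0.5551, 0.3679, 0.4005]
tool_rot: [1.97, 2.445, 0.002]
wrist_force: [-1.3, -0.7, 5.5]
opening: 0.0092
```

Emit:
jog_arm:
  deltas:
    - [0,0,0,0,0,0]
    - [0,0,0,0,0,0]
    - [0,0,0,0,0,0]
    - [0,0,0,0,0,0]
    - [0,0,-1,0,0,0]
    - [0,0,-3,0,0,0]
    - [0,0,-6,0,0,0]
    - [0,0,-10,0,0,0]
    - [0,0,-10,0,0,0]
  grip: 4

```text
t: 13.52
ee_pos: [0.5547, 0.3678, 0.5054]
tool_rot: [1.968, 2.442, 0.015]
wrist_force: [-0.1, 0.2, -0.1]
opening: 0.0399
```

Run:
```python
from h import *
state()
w=camera("wrist");save("w8",w["frame"]);np.save("w8.npy",w,allow_pickle=True)
```

```text
t 13.53 grasp [0.5562 0.3685 0.3504] yaw 102.3 tilt 0.61 F [-0.11  0.16 -0.09] T [-0.02  0.02  0.03] open 0.0399 q [ 0.57  0.43  1.15 -0.    1.55 -1.22]
```

View pics/w8.png

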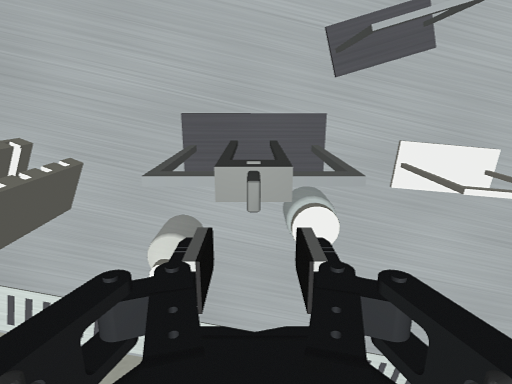

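Run:
```python
from h import *
plan([0.60,-0.22,0.50],np.radians(90),grasp=False)
```

```text
t 13.57 delta cm [-58.4   -8.08   0.2 ] deg [ 0.3 -0.1 12.3] n>= 9.4
```

Emit:
jog_arm:
  deltas:
    - [-5.9,-0.8,0,0,0,1.3]
    - [-11.8,-1.6,0,0,0,2.6]
    - [-17.7,-2.4,0,0,0,4]
    - [-23.6,-3.2,0,0,0,5]
    - [-29.5,-4,0,0,0,6.5]
    - [-35.4,-4.8,0,0,0,8]
    - [-41.3,-5.6,0,0,0,9]
    - [-47.2,-6.4,0,0,0,10.5]
    - [-53,-7.2,0,0,0,12.3]
    - [-58.4,-8.1,0.2,0,0,12.3]

```text
t: 14.82
ee_pos: [0.5996, -0.2221, 0.4986]
tool_rot: [2.222, 2.22, 0.007]
wrist_force: [0.6, -0.1, -0.5]
opening: 0.0398
```

Emit:
jog_arm:
  deltas:
    - [0,0,0,0,0,0]
    - [0,0,0,0,0,0]

```text
t: 15.08
ee_pos: [0.5996, -0.222, 0.4973]
tool_rot: [-2.222, -2.218, -0.007]
wrist_force: [0.5, -0.8, 0.3]
opening: 0.0403
```

Run:
```python
from h import *
state()
w=camera("wrist");save("w9",w["frame"]);np.save("w9.npy",w,allow_pickle=True)
```

```text
t 15.07 grasp [ 0.5998 -0.2214  0.3423] yaw 89.9 tilt 0.27 F [ 0.51 -0.8   0.31] T [-0.02 -0.01 -0.04] open 0.0403 q [-0.37  0.39  1.23  0.    1.52 -1.94]
```

View pics/w9.png

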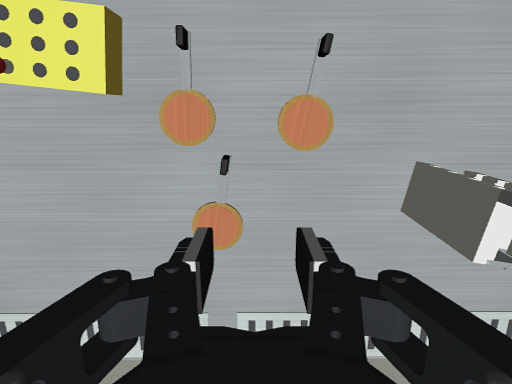

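```bash
cat >> h.py <<'E'
def fincost(w,pose,top=False): pass
def plates(w,verbose=False):
    f=w["frame"]; hsv=cv2.cvtColor(f,cv2.COLOR_BGR2HSV)
    org=cv2.inRange(hsv,(4,110,70),(24,255,255)); org=cv2.morphologyEx(org,cv2.MORPH_OPEN,np.ones((3,3)))
    n,lab,st,ce=cv2.connectedComponentsWithStats(org)
    dk=cv2.inRange(f,(0,0,0),(62,62,62)); n2,lab2,st2,ce2=cv2.connectedComponentsWithStats(dk)
    out=[]
    for i in range(1,n):
        if st[i,4]<400: continue
        x,y,ww,hh=st[i,:4]
        cs=cv2.findContours((lab==i).astype(np.uint8),cv2.RETR_EXTERNAL,cv2.CHAIN_APPROX_NONE)[0]
        c=max(cs,key=len); e=cv2.fitEllipse(cv2.convexHull(c)); D=toz(w,e[0][0],e[0][1],0.004)
        best=None
        for j in range(1,n2):
            if st2[j,4]<30 or st2[j,4]>3000: continue
            P=toz(w,*ce2[j],0.018); d=np.hypot(*(P-D)[:2])
            if abs(d-.102)<.02 and (best is None or abs(d-.102)<abs(best[1]-.102)): best=(P,d,ce2[j],st2[j])
        if best is None: print("disc w/o fin",D.round(3)); continue
        # refine: match centroid of projected fin box hull
        P,d,cj,sj=best; yaw=np.arctan2(*(D-P)[1::-1])
        def hullc(px,py,ya):
            c_,s_=np.cos(ya),np.sin(ya); X=[[px+c_*a-s_*b,py+s_*a+c_*b,z] for a in(-.012,.012) for b in(-.005,.005) for z in(0,.036)]
            h=cv2.convexHull((proj(w,X)*16).astype(np.float32)); m=cv2.moments(h); return np.array([m["m10"]/m["m00"],m["m01"]/m["m00"]])/16
        g=P[:2].copy()
        for _ in range(4):
            yaw=np.arctan2(D[1]-g[1],D[0]-g[0]); hc=hullc(g[0],g[1],yaw)
            g=g+(toz(w,*cj,0.018)-toz(w,*hc,0.018))[:2]
        d=np.hypot(*(D[:2]-g))
        out.append(dict(disc=D[:2],fin=g,yaw=yaw,d=d,px=e[0],edge=(x<2 or x+ww>510)))
        if verbose: print("disc",D[:2].round(4),"fin",g.round(4),"yaw %.1f"%np.degrees(yaw),"d %.4f"%d,"px",np.round(e[0]),np.round(cj))
    return out
E
python3 - <<'E'
from h import *
for n in("w1","w9"):
    print(n);plates(np.load(n+".npy",allow_pickle=True).item(),True)
E
```

```text
w1
disc [ 0.4742 -0.4138] fin [ 0.4493 -0.3136] yaw -76.1 d 0.1033 px [ 88. 172.] [154. 156.]
disc [ 0.5499 -0.3158] fin [ 0.4495 -0.3137] yaw -1.2 d 0.1005 px [161. 222.] [154. 156.]
disc [ 0.5574 -0.1462] fin [ 0.4585 -0.127 ] yaw -11.0 d 0.1007 px [277. 227.] [293. 162.]
disc [ 0.7136 -0.2787] fin [ 0.616  -0.2624] yaw -9.5 d 0.0989 px [192. 318.] [198. 268.]
w9
disc [ 0.4654 -0.4109] fin [ 0.4491 -0.3135] yaw -80.5 d 0.0987 px [113.  53.] [181.  37.]
disc [ 0.5505 -0.316 ] fin [ 0.4494 -0.3136] yaw -1.3 d 0.1011 px [187. 117.] [181.  37.]
disc [ 0.558  -0.1462] fin [ 0.459 -0.127] yaw -11.0 d 0.1008 px [305. 122.] [325.  45.]
disc [ 0.7161 -0.2782] fin [ 0.6166 -0.2624] yaw -9.0 d 0.1007 px [217. 226.] [224. 165.]
```

Run:
```python
from h import *
y=np.radians(79)
plan([0.459,-0.127,0.09],y)
plan([0.459,-0.127,0.024],y)
```

```text
t 15.12 delta cm [  9.33 -14.13  25.29] deg [ 0.1 -0.2 11. ] n>= 4.9
t 15.12 delta cm [  9.3  -14.14  31.89] deg [ 0.1 -0.2 11. ] n>= 5.8
```

Emit:
jog_arm:
  deltas:
    - [1.9,-2.8,5,0,0,2.2]
    - [3.7,-5.6,10,0,0,4.4]
    - [5.6,-8.4,15,0,0,6.6]
    - [7.4,-11.2,20,0,0,8.8]
    - [9.3,-14.1,25,0,-0.2,11]
    - [9.3,-14.1,27,0,-0.2,11]
    - [9.3,-14.1,29.5,0,-0.2,11]
    - [9.3,-14.1,31.5,0,-0.2,11]
    - [9.3,-14.1,31.9,0,-0.2,11]
    - [9.3,-14.1,31.9,0,-0.2,11]

```text
t: 16.38
ee_pos: [0.4597, -0.1263, 0.1793]
tool_rot: [2.422, 1.998, 0.004]
wrist_force: [0.5, 1.0, 0.5]
opening: 0.0401
```

Run:
```python
from h import *
state()
w=camera("wrist");save("w10",w["frame"]);np.save("w10.npy",w,allow_pickle=True)
```

```text
t 16.38 grasp [ 0.4601 -0.1263  0.0243] yaw 79.1 tilt 0.16 F [0.48 1.03 0.45] T [-0.02  0.01 -0.01] open 0.0401 q [-0.29  0.44  2.07  0.    0.63 -1.67]
```

View pics/w10.png

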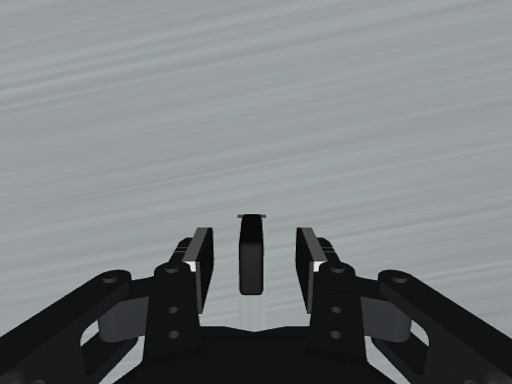

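Emit:
jog_arm:
  deltas:
    - [-0.1,0,0,0,0,0]
    - [-0.1,0,0,0,0,0]
    - [-0.1,0,0,0,0,0]
    - [-0.1,0,0,0,0,0]
    - [-0.1,0,0,0,0,0]
  grip: 0
  force: 90

```text
t: 17.05
ee_pos: [0.4599, -0.1276, 0.1806]
tool_rot: [2.421, 1.997, 0.006]
wrist_force: [-0.4, 1.4, 6.2]
opening: 0.0084
```

```bash
cat >> h.py <<'E'
CAS=np.array([0.6583,0.0649]);CY=np.radians(-10.1)
def casw(x,y): return CAS+np.array([[np.cos(CY),-np.sin(CY)],[np.sin(CY),np.cos(CY)]])@np.array([x,y])
E
python3 - <<'E'
from h import *
state()
o,p,Rt=tool();g=p+Rt[:,2]*.155
plan([g[0],g[1],.17],np.radians(79.9))
plan([*casw(-.195,0),.17],np.radians(79.9))
plan([*casw(-.195,0),.055],np.radians(79.9))
E
```

```text
t 17.05 grasp [ 0.4607 -0.1277  0.0256] yaw 79.0 tilt 0.30 F [-0.38  1.39  6.23] T [0.11 0.1  0.1 ] open 0.0084 q [-0.3   0.44  2.07  0.    0.63 -1.68]
t 17.05 delta cm [  0.02   0.16 -14.44] deg [ 0.3 -0.  -0.9] n>= 2.3
t 17.05 delta cm [ 22.39  -3.61 -14.44] deg [ 0.3 -0.  -0.9] n>= 4.3
t 17.05 delta cm [22.38 -3.67 -2.94] deg [ 0.3 -0.  -0.9] n>= 3.7
```

Emit:
jog_arm:
  deltas:
    - [0,0,-3,0,0,0]
    - [0,0,-7,0,0,0]
    - [0,0,-11,0,0,0]
    - [2,-0.2,-14.4,0,0,-0.9]
    - [6,-1,-14.4,0,0,-0.9]
    - [10.5,-1.7,-14.4,0,0,-0.9]
    - [15,-2.5,-14.4,0,0,-0.9]
    - [19,-3.2,-14.4,0,0,-0.9]
    - [22.4,-3.6,-14.4,0.3,0,-0.9]
    - [22.4,-3.6,-14.4,0.3,0,-0.9]

```text
t: 18.3
ee_pos: [0.4662, 0.1007, 0.3245]
tool_rot: [-2.404, -2.021, -0.001]
wrist_force: [0.0, -0.5, -2.1]
opening: 0.0084
```

Run:
```python
from h import *
state()
plan([*casw(-.195,0),.055],np.radians(79.9))
w=camera("wrist");save("w11",w["frame"]);np.save("w11.npy",w,allow_pickle=True)
s=camera("scene");f=s["frame"][140:290,160:320];cv2.imwrite("pics/s11.png",cv2.resize(f,None,fx=4.4,fy=4,interpolation=cv2.INTER_CUBIC))
```

```text
t 18.30 grasp [0.4662 0.1009 0.1695] yaw 80.1 tilt 0.06 F [ 0.05 -0.55 -2.12] T [0.01 0.1  0.03] open 0.0084 q [ 0.19  0.24  1.9   0.    1.   -1.21]
t 18.30 delta cm [-0.17  0.04 11.45] deg [-0.  -0.1  0.2] n>= 1.8
```

View pics/w11.png

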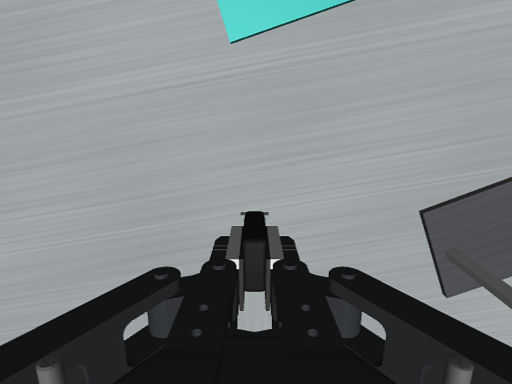

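View pics/s11.png

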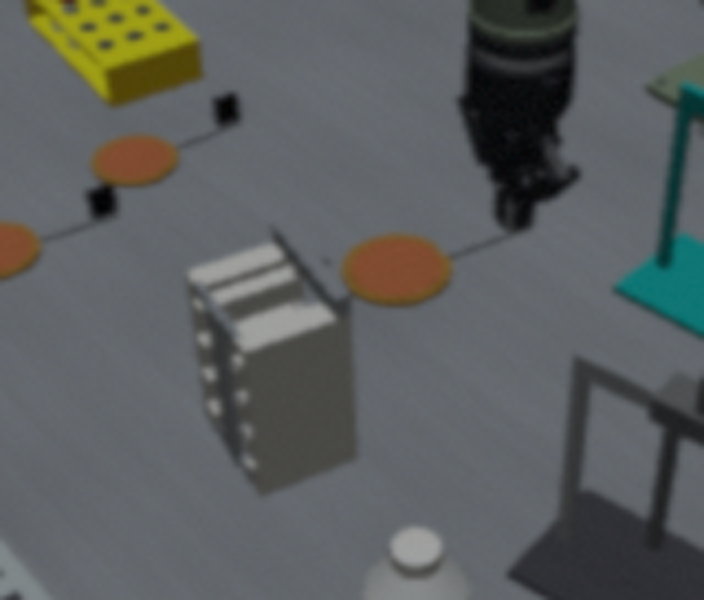

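```bash
cat >> h.py <<'E'
def heldcheck(offz=.0256):
    s=camera("scene");o,p,Rt=tool();g=p+Rt[:,2]*.155;ax=Rt[:,1]
    hsv=cv2.cvtColor(s["frame"],cv2.COLOR_BGR2HSV);m=cv2.inRange(hsv,(4,110,60),(24,255,255))
    n,lab,st,ce=cv2.connectedComponentsWithStats(m)
    D=g+ax*.102-np.array([0,0,offz-.005]); u=proj(s,D)[0]
    i=min((i for i in range(1,n) if st[i,4]>100),key=lambda i:np.hypot(*(ce[i]-u)))
    c=cv2.findContours((lab==i).astype(np.uint8),cv2.RETR_EXTERNAL,cv2.CHAIN_APPROX_NONE)[0][0];e=cv2.fitEllipse(c)
    print("pred",u.round(1),"obs",np.round(e[0],1),"px per cm z",(proj(s,D+[0,0,.01])[0]-u).round(1),"x",(proj(s,D+ax*.01)[0]-u).round(1),"y",(proj(s,D+Rt[:,0]*.01)[0]-u).round(1))
E
python3 - <<'E'
from h import *
heldcheck()
E
```

```text
pred [248.2 206. ] obs [249.6 207. ] px per cm z [-0.  -2.3] x [-2.8  1.1] y [1.5 1.9]
```

```bash
cat >> h.py <<'E'
def discs(name,hs=None):
    s=camera(name);hsv=cv2.cvtColor(s["frame"],cv2.COLOR_BGR2HSV);m=cv2.inRange(hsv,(4,110,60),(24,255,255))
    n,lab,st,ce=cv2.connectedComponentsWithStats(m);out=[]
    for i in range(1,n):
        if st[i,4]>100:
            c=cv2.findContours((lab==i).astype(np.uint8),cv2.RETR_EXTERNAL,cv2.CHAIN_APPROX_NONE)[0][0];out.append(cv2.fitEllipse(c)[0])
    return s,np.array(out)
E
python3 - <<'E'
from h import *
o,p,Rt=tool();g=p+Rt[:,2]*.155;D=g+Rt[:,1]*.102-np.array([0,0,.0206])
for n in("scene","top"):
    s,d=discs(n);print(n,d.round(1).tolist())
    for P in([.5505,-.316,.004],[.716,-.278,.004],D): print("pred",proj(s,P)[0].round(1))
    print("z",(proj(s,D+[0,0,.01])[0]-proj(s,D)[0]).round(1))
E
```

```text
scene [[197.9, 83.7], [190.2, 179.7], [158.0, 202.4], [249.4, 206.9]]
pred [189.9 179.2]
pred [157.9 201.8]
pred [248.2 206. ]
z [-0.  -2.3]
top [[321.9, 156.3], [331.0, 190.7], [484.7, 291.8]]
pred [330.5 190.5]
pred [321.3 156.2]
pred [245.1 180.7]
z [-0.  -0.5]
```

Emit:
jog_arm:
  deltas:
    - [-0.1,0,4,0,0,0.2]
    - [-0.2,0,8,0,0,0.2]
    - [-0.3,0,11,0,0,0.2]
    - [-0.3,0,11.2,0,0,0.2]
    - [-0.3,0,11.2,0,0,0.2]
    - [-0.3,0,11.2,0,0,0.2]

```text
t: 19.3
ee_pos: [0.4663, 0.0953, 0.2139]
tool_rot: [2.412, 2.011, 0.004]
wrist_force: [-0.1, 0.5, -1.6]
opening: 0.0085
```

```bash
cat >> h.py <<'E'
def incas():
    o,p,Rt=tool();g=p+Rt[:,2]*.155;d=g[:2]-CAS;c,s=np.cos(CY),np.sin(CY)
    print("in cas: fin/grasp x %.4f y %.4f z %.4f yawerr %.2f"%(c*d[0]+s*d[1],-s*d[0]+c*d[1],g[2],np.degrees(np.arctan2(Rt[1,0],Rt[0,0])-CY)-90))
E
python3 - <<'E'
from h import *
state();incas()
s=camera("scene");f=s["frame"][150:290,180:320];cv2.imwrite("pics/s12.png",cv2.resize(f,None,fx=4.4,fy=4.2,interpolation=cv2.INTER_CUBIC))
plan([*casw(-.145,-.0015),.057],np.radians(79.9))
plan([*casw(-.102,-.0015),.057],np.radians(79.9))
E
```

```text
t 19.30 grasp [0.4668 0.0954 0.0589] yaw 79.6 tilt 0.16 F [-0.06  0.46 -1.64] T [-0.01  0.1  -0.01] open 0.0085 q [ 0.18  0.38  2.04  0.    0.71 -1.21]
in cas: fin/grasp x -0.1939 y -0.0035 z 0.0589 yawerr -0.26
t 19.35 delta cm [0.24 4.95 0.19] deg [ 0.1 -0.1 -0.3] n>= 0.8
t 19.35 delta cm [0.26 9.25 0.2 ] deg [ 0.1 -0.1 -0.3] n>= 1.5
```

View pics/s12.png

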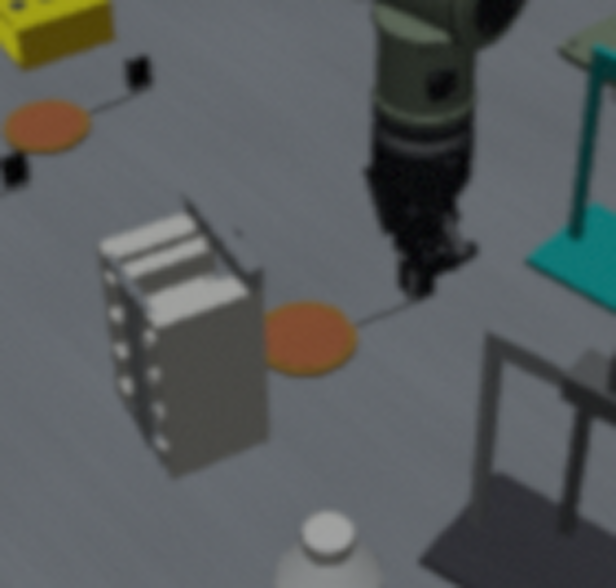

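Emit:
jog_arm:
  deltas:
    - [0.2,0.8,0.15,0,0,-0.3]
    - [0.2,1.8,0.15,0,0,-0.3]
    - [0.2,2.8,0.15,0,0,-0.3]
    - [0.2,3.8,0.15,0,0,-0.3]
    - [0.2,4.8,0.15,0,0,-0.3]
    - [0.2,4.8,0.15,0,0,-0.3]

```text
t: 20.1
ee_pos: [0.5146, 0.0885, 0.2123]
tool_rot: [2.407, 2.017, 0.005]
wrist_force: [-0.1, 0.1, -1.6]
opening: 0.0083
```

Run:
```python
from h import *
state();incas()
plan([*casw(-.102,-.0015),.057],np.radians(79.9))
```

```text
t 20.10 grasp [0.5151 0.0887 0.0573] yaw 79.9 tilt 0.18 F [-0.13  0.15 -1.55] T [-0.03  0.11 -0.03] open 0.0083 q [ 0.15  0.44  1.94  0.    0.76 -1.25]
in cas: fin/grasp x -0.1451 y -0.0017 z 0.0573 yawerr 0.02
t 20.10 delta cm [0.04 4.36 0.05] deg [ 0.2 -0.1  0. ] n>= 0.7
```

Emit:
jog_arm:
  deltas:
    - [0,1,0,0,0,0]
    - [0,2,0,0,0,0]
    - [0,3,0,0,0,0]
    - [0,3.8,0,0,0,0]
    - [0,4.2,0,0,0,0]
    - [0,4.4,0,0,0,0]
    - [0,4.4,0,0,0,0]

```text
t: 20.98
ee_pos: [0.5579, 0.0808, 0.2124]
tool_rot: [2.407, 2.017, 0.004]
wrist_force: [-0.2, -0.5, -1.9]
opening: 0.0081
```

Run:
```python
from h import *
state();incas()
```

```text
t 20.98 grasp [0.5583 0.081  0.0574] yaw 79.9 tilt 0.17 F [-0.16 -0.48 -1.88] T [0.03 0.16 0.  ] open 0.0081 q [ 0.12  0.49  1.84  0.    0.81 -1.27]
in cas: fin/grasp x -0.1013 y -0.0017 z 0.0574 yawerr 0.02
```

Emit:
jog_arm:
  deltas:
    - [0,0.15,0,0,0,0]
    - [0,0.3,0,0,0,0]
    - [0,0.45,0,0,0,0]
    - [0,0.45,0,0,0,0]

```text
t: 21.48
ee_pos: [0.5609, 0.0802, 0.2122]
tool_rot: [-2.406, -2.016, 0.001]
wrist_force: [-6.1, 1.4, 1.9]
opening: 0.0081
```

Emit:
jog_arm:
  deltas:
    - [0,-0.1,0.2,0,0,0]
    - [0,-0.1,0.4,0,0,0]
    - [0,-0.1,0.6,0,0,0]
    - [0,-0.1,0.7,0,0,0]
    - [0,-0.1,0.7,0,0,0]

```text
t: 22.1
ee_pos: [0.5601, 0.0804, 0.2054]
tool_rot: [-2.407, -2.017, 0.001]
wrist_force: [-0.6, 0.0, -0.3]
opening: 0.0082
```

Run:
```python
from h import *
state();incas()
```

```text
t 22.10 grasp [0.5599 0.0805 0.0504] yaw 79.9 tilt 0.10 F [-0.56  0.02 -0.27] T [-0.03  0.01  0.03] open 0.0082 q [ 0.12  0.5   1.84  0.    0.8  -1.27]
in cas: fin/grasp x -0.0996 y -0.0019 z 0.0504 yawerr 0.02
```

Emit:
jog_arm:
  deltas:
    - [0,0,0.06,0,0,0]
    - [0,0,0.06,0,0,0]

```text
t: 22.35
ee_pos: [0.5601, 0.0804, 0.205]
tool_rot: [-2.407, -2.017, 0.0]
wrist_force: [-1.8, 0.5, 0.8]
opening: 0.0087
```

Emit:
jog_arm:
  deltas:
    - [0,0,0,0,0,0]
    - [0,0,0,0,0,0]
    - [0,0,0,0,0,0]
    - [0,0,0,0,0,0]
    - [0,-0.1,-1.5,0,0,0]
    - [0,-0.2,-4,0,0,0]
    - [0,-0.2,-9,0,0,0]
    - [0,-0.2,-14,0,0,0]
    - [0,-0.2,-14,0,0,0]
  grip: 4

```text
t: 23.48
ee_pos: [0.5591, 0.0808, 0.3505]
tool_rot: [2.404, 2.015, 0.014]
wrist_force: [-0.4, -0.4, 0.1]
opening: 0.0398
```

Run:
```python
from h import *
state()
w=camera("wrist");save("w13",w["frame"]);np.save("w13.npy",w,allow_pickle=True)
s=camera("scene");f=s["frame"][150:290,180:320];cv2.imwrite("pics/s13.png",cv2.resize(f,None,fx=4.4,fy=4.2,interpolation=cv2.INTER_CUBIC))
```

```text
t 23.48 grasp [0.5607 0.0811 0.1956] yaw 79.9 tilt 0.58 F [-0.36 -0.44  0.05] T [0.   0.06 0.03] open 0.0398 q [ 0.12  0.34  1.68  0.    1.11 -1.27]
```

View pics/w13.png

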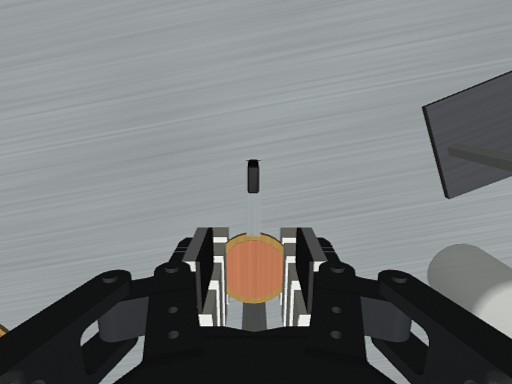

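View pics/s13.png

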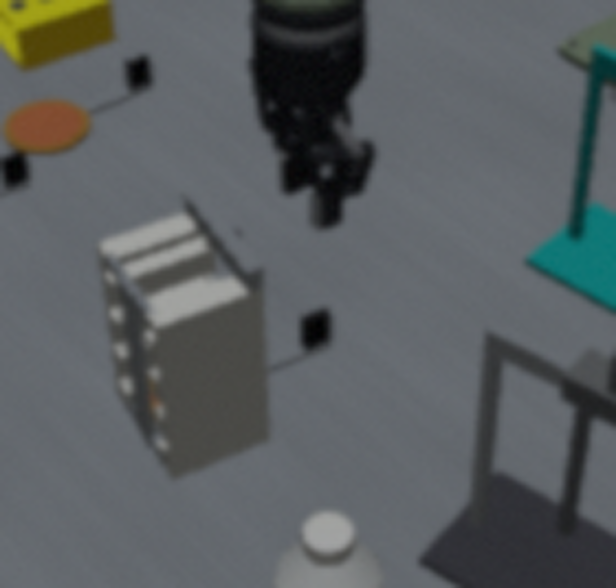

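```bash
cat >> h.py <<'E'
def plate_in(w,base):
    # dark fin blob in the picture, fin standing base..base+.036 ; return position in cassette frame
    best=None
    c,s=np.cos(CY),np.sin(CY)
    uv=proj(w,[*casw(-.102,0),base+.018])[0]
    dk=cv2.inRange(w["frame"],(0,0,0),(70,70,70)); n2,lab2,st2,ce2=cv2.connectedComponentsWithStats(dk)
    j=min((j for j in range(1,n2) if 30<st2[j,4]<4000),key=lambda j:np.hypot(*(ce2[j]-uv)))
    X=[[*casw(-.102+a,b),base+z] for a in(-.012,.012) for b in(-.005,.005) for z in(0,.036)]
    h=cv2.convexHull(proj(w,X).astype(np.float32)); m=cv2.moments(h); hc=[m["m10"]/m["m00"],m["m01"]/m["m00"]]
    d=(toz(w,*ce2[j],base+.018)-toz(w,*hc,base+.018))[:2]
    print("fin blob",ce2[j].round(1),st2[j,:4],"expected",np.round(hc,1),h.reshape(-1,2).min(0).round(1),h.reshape(-1,2).max(0).round(1),"err x %.1f y %.1f mm"%((c*d[0]+s*d[1])*1000,(-s*d[0]+c*d[1])*1000))
E
python3 - <<'E'
from h import *
w=np.load("w13.npy",allow_pickle=True).item()
for b in(.024,.027,.064): plate_in(w,b)
# disc
hsv=cv2.cvtColor(w["frame"],cv2.COLOR_BGR2HSV);m=cv2.inRange(hsv,(4,110,60),(24,255,255))
print(np.argwhere(m).min(0),np.argwhere(m).max(0))
th=np.linspace(0,6.28,60)
P=proj(w,[[*casw(.04*np.cos(t),.04*np.sin(t)),.029] for t in th]);print(P.min(0),P.max(0))
s=camera("scene");print((proj(s,[*casw(.03,.0),.027])[0]-[180,150])*[4.4,4.2])
E
```

```text
fin blob [252.9 176.2] [248 160  11  33] expected [254.  175.9] [248.  158.3] [260.  193.3] err x 0.3 y -1.0 mm
fin blob [252.9 176.2] [248 160  11  33] expected [254.  176.7] [248.  158.9] [260.1 194.2] err x -0.4 y -1.0 mm
fin blob [252.9 176.2] [248 160  11  33] expected [254.2 187.5] [247.2 166.5] [261.2 208.3] err x -9.0 y -1.0 mm
[233   0] [336 282]
[214.92304516 233.25739477] [293.02120054 303.32503021]
[156.8981938  405.09896563]
```

Run:
```python
from h import *
s,d=discs("top");print(d.round(1).tolist())
plan([0.545,-0.20,0.27],np.radians(85))
```

```text
[[321.9, 156.3], [331.1, 190.6], [484.6, 291.7]]
t 23.68 delta cm [-27.84   3.63  -8.12] deg [-0.2 -0.  -5.1] n>= 4.7
```

Run:
```python
from h import *
plan([0.447,-0.3140,0.16],np.radians(88.7))
```

```text
t 23.68 delta cm [-40.79  -3.98   2.91] deg [-0.2 -0.  -8.8] n>= 6.6
```

Emit:
jog_arm:
  deltas:
    - [-5,-2,-1,0,0,-1]
    - [-11,-3,-0.5,0,0,-3]
    - [-17,-4,0,0,0,-5]
    - [-23,-4,0.5,0,0,-7]
    - [-29,-4,1,0,0,-8.8]
    - [-35,-4,2,0,0,-8.8]
    - [-40.8,-4,2.9,0,0,-8.8]
    - [-40.8,-4,2.9,0,0,-8.8]
    - [-40.8,-4,2.9,0,0,-8.8]

```text
t: 24.8
ee_pos: [0.4465, -0.3138, 0.3138]
tool_rot: [-2.243, -2.191, 0.003]
wrist_force: [-0.1, 0.2, -0.3]
opening: 0.0398
```

Run:
```python
from h import *
state()
w=camera("wrist");save("w14",w["frame"]);np.save("w14.npy",w,allow_pickle=True);plates(w,True)
plan([0.447,-0.3140,0.024],np.radians(88.7))
```

```text
t 24.80 grasp [ 0.4456 -0.3133  0.1588] yaw 88.7 tilt 0.37 F [-0.08  0.16 -0.29] T [0.   0.05 0.03] open 0.0398 q [-0.63  0.35  1.77 -0.    1.03 -2.18]
disc [ 0.4732 -0.4092] fin [ 0.4494 -0.3132] yaw -76.1 d 0.0989 px [151. 212.] [253. 189.]
disc [ 0.5495 -0.3162] fin [ 0.4493 -0.3135] yaw -1.6 d 0.1003 px [253. 283.] [253. 189.]
t 24.85 delta cm [-0.11  0.09 13.53] deg [-0.3 -0.1  0.1] n>= 2.2
```

View pics/w14.png

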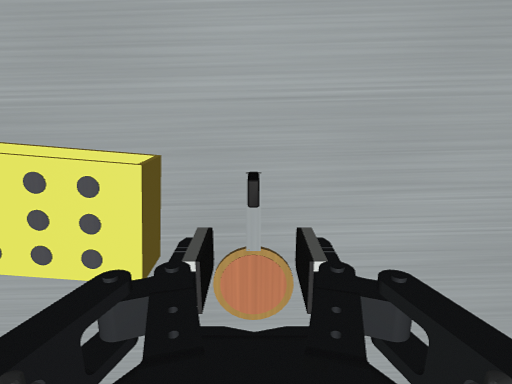

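Emit:
jog_arm:
  deltas:
    - [-0.1,0.1,4,0,0,0]
    - [-0.1,0.1,8,-0.3,0,0]
    - [-0.1,0.1,11,-0.3,0,0]
    - [-0.1,0.1,13,-0.3,0,0]
    - [-0.1,0.1,13.5,-0.3,0,0]
    - [-0.1,0.1,13.5,-0.3,0,0]
    - [-0.1,0.1,13.5,-0.3,0,0]

```text
t: 25.72
ee_pos: [0.4476, -0.3138, 0.1803]
tool_rot: [2.244, 2.198, 0.003]
wrist_force: [-0.5, 0.5, 0.4]
opening: 0.0399
```

Emit:
jog_arm:
  deltas:
    - [0,0,0,0,0,0]
    - [0,0,0,0,0,0]
    - [0,0,0,0,0,0]
    - [0,0,0,0,0,0]
    - [0,0,0,0,0,0]
  grip: 0

```text
t: 26.35
ee_pos: [0.4478, -0.3141, 0.1813]
tool_rot: [2.244, 2.196, 0.004]
wrist_force: [-1.3, 0.7, 5.5]
opening: 0.0085
```

Run:
```python
from h import *
state()
w=camera("wrist");save("w15",w["frame"])
plan([*casw(-.20,-.001),.20],np.radians(79.9))
```

```text
t 26.35 grasp [ 0.4483 -0.314   0.0263] yaw 88.8 tilt 0.19 F [-1.34  0.74  5.54] T [ 0.03  0.13 -0.07] open 0.0085 q [-0.63  0.51  1.91  0.    0.72 -2.18]
t 26.40 delta cm [ 41.33   0.51 -17.36] deg [ 0.2 -0.   8.9] n>= 7.2
```

View pics/w15.png

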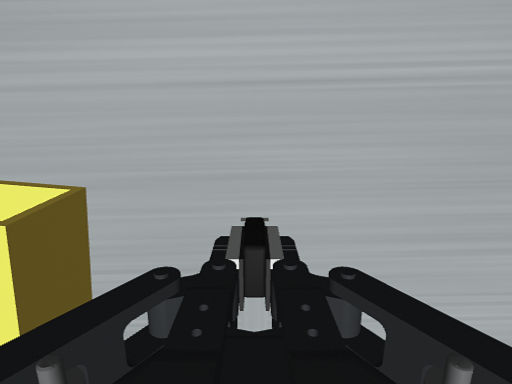

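Emit:
jog_arm:
  deltas:
    - [0,0,-3,0,0,0]
    - [0,0,-8,0,0,0]
    - [3,0,-13,0,0,0.5]
    - [9,0,-17.4,0,0,2]
    - [15,0,-17.4,0,0,4]
    - [21,0.1,-17.4,0,0,6]
    - [27,0.2,-17.4,0,0,8]
    - [33,0.3,-17.4,0,0,8.9]
    - [38,0.5,-17.4,0,0,8.9]
    - [41.3,0.5,-17.4,0.2,0,8.9]

```text
t: 27.65
ee_pos: [0.4606, 0.1008, 0.3551]
tool_rot: [-2.406, -2.018, 0.001]
wrist_force: [0.4, 0.3, -1.1]
opening: 0.009
```

Emit:
jog_arm:
  deltas:
    - [0,0,0,0,0,0]
    - [0,0,0,0,0,0]

```text
t: 27.9
ee_pos: [0.4603, 0.1005, 0.3547]
tool_rot: [-2.406, -2.018, 0.003]
wrist_force: [-0.6, -0.4, -1.3]
opening: 0.0085
```

Run:
```python
from h import *
state();incas();heldcheck(.0263)
plan([*casw(-.198,-.001),.098],np.radians(79.9))
plan([*casw(-.108,-.001),.098],np.radians(79.9))
```

```text
t 27.90 grasp [0.4599 0.1005 0.1997] yaw 80.0 tilt 0.14 F [-0.56 -0.44 -1.33] T [ 0.02  0.12 -0.02] open 0.0085 q [ 0.19  0.2   1.87  0.    1.08 -1.21]
in cas: fin/grasp x -0.2016 y 0.0002 z 0.1997 yawerr 0.10
pred [249.9 198.4] obs [250.3 199.8] px per cm z [-0.  -2.4] x [-2.8  1.1] y [1.6 1.9]
t 27.95 delta cm [-0.09  0.32 10.18] deg [-0.1  0.   0. ] n>= 1.6
t 27.95 delta cm [-0.09  9.32 10.16] deg [-0.1  0.   0. ] n>= 2.2
```

Emit:
jog_arm:
  deltas:
    - [-0.1,0.3,4,0,0,0]
    - [-0.1,0.3,8,0,0,0]
    - [-0.1,0.3,10,0,0,0]
    - [-0.1,0.3,10.2,0,0,0]
    - [-0.1,0.3,10.2,0,0,0]
    - [-0.1,2,10.2,0,0,0]
    - [-0.1,3,10.2,0,0,0]
    - [-0.1,4,10.2,0,0,0]
    - [-0.1,5,10.2,0,0,0]
    - [-0.1,5,10.2,0,0,0]

```text
t: 29.2
ee_pos: [0.51, 0.0903, 0.2527]
tool_rot: [-2.407, -2.017, 0.002]
wrist_force: [0.2, -0.6, -1.3]
opening: 0.0088
```

Run:
```python
from h import *
state();incas()
plan([*casw(-.102,-.001),.098],np.radians(79.9))
```

```text
t 29.20 grasp [0.5098 0.0903 0.0977] yaw 79.9 tilt 0.09 F [ 0.15 -0.56 -1.29] T [-0.02  0.17  0.  ] open 0.0088 q [ 0.15  0.38  1.91  0.    0.86 -1.24]
in cas: fin/grasp x -0.1507 y -0.0011 z 0.0977 yawerr 0.02
t 29.20 delta cm [ 0.    4.84 -0.04] deg [-0.1  0.   0. ] n>= 0.8
```

Emit:
jog_arm:
  deltas:
    - [0,1,0,0,0,0]
    - [0,2,0,0,0,0]
    - [0,3,0,0,0,0]
    - [0,4,0,0,0,0]
    - [0,4.6,0,0,0,0]
    - [0,4.9,0,0,0,0]
    - [0,5,0,0,0,0]

```text
t: 30.08
ee_pos: [0.5584, 0.0816, 0.2522]
tool_rot: [-2.405, -2.015, 0.006]
wrist_force: [-4.3, 1.2, -0.2]
opening: 0.0088
```

Run:
```python
from h import *
state();incas()
```

```text
t 30.07 grasp [0.5576 0.0816 0.0972] yaw 79.9 tilt 0.29 F [-4.25  1.18 -0.19] T [0.16 0.75 0.02] open 0.0088 q [ 0.12  0.44  1.8   0.    0.91 -1.27]
in cas: fin/grasp x -0.1021 y -0.0012 z 0.0972 yawerr 0.02
```

Home contact at x = −102 mm. Lower and release.

Emit:
jog_arm:
  deltas:
    - [0,0,0.2,0,0,0]
    - [0,0,0.4,0,0,0]
    - [0,0,0.6,0,0,0]
    - [0,0,0.65,0,0,0]
    - [0,0,0.65,0,0,0]

```text
t: 30.7
ee_pos: [0.5582, 0.0816, 0.2459]
tool_rot: [-2.405, -2.015, 0.006]
wrist_force: [-4.1, 1.5, 1.2]
opening: 0.0088
```

Run:
```python
from h import *
state();incas()
```

```text
t 30.70 grasp [0.5574 0.0816 0.0909] yaw 79.9 tilt 0.30 F [-4.08  1.5   1.25] T [ 0.06  0.35 -0.01] open 0.0088 q [ 0.12  0.45  1.8   0.    0.89 -1.27]
in cas: fin/grasp x -0.1022 y -0.0012 z 0.0909 yawerr 0.02
```

Emit:
jog_arm:
  deltas:
    - [0,0,0,0,0,0]
    - [0,0,0,0,0,0]
    - [0,0,0,0,0,0]
    - [0,0,0,0,0,0]
    - [0,-0.1,-1.5,0,0,0]
    - [0,-0.2,-4,0,0,0]
    - [0,-0.2,-9,0,0,0]
    - [0,-0.2,-14,0,0,0]
    - [0,-0.2,-14,0,0,0]
  grip: 4

```text
t: 31.82
ee_pos: [0.5576, 0.082, 0.3916]
tool_rot: [2.406, 2.016, 0.009]
wrist_force: [0.1, 0.2, -1.0]
opening: 0.0397
```

Run:
```python
from h import *
state()
w=camera("wrist");save("w16",w["frame"]);np.save("w16.npy",w,allow_pickle=True);plate_in(w,.064)
s,d=discs("top");print(d.round(1).tolist())
plan([0.6145,-0.2624,0.18],np.radians(81))
```

```text
t 31.82 grasp [0.5585 0.0823 0.2366] yaw 79.9 tilt 0.35 F [ 0.07  0.15 -1.03] T [-0.06  0.02 -0.02] open 0.0397 q [ 0.13  0.31  1.61  0.    1.21 -1.27]
fin blob [252.8 176.5] [248 156  11  41] expected [253.4 178.8] [247.4 161.2] [259.4 196.1] err x -2.1 y -0.6 mm
[[321.8, 156.3], [484.7, 291.8]]
t 31.93 delta cm [-32.88  11.75   5.15] deg [-0.2  0.  -1.1] n>= 5.6
```

View pics/w16.png

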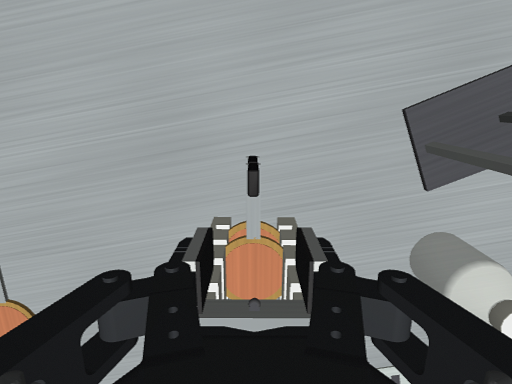

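Emit:
jog_arm:
  deltas:
    - [-5,0,0,0,0,0]
    - [-11,1,0,0,0,0]
    - [-17,4,0,0,0,-1]
    - [-23,7.5,1,0,0,-1]
    - [-28,10,3,0,0,-1]
    - [-32.9,11.7,5,0,0,-1.1]
    - [-32.9,11.7,5,0,0,-1.1]
    - [-32.9,11.7,5,0,0,-1.1]

```text
t: 32.92
ee_pos: [0.6136, -0.2623, 0.335]
tool_rot: [-2.385, -2.036, 0.006]
wrist_force: [-0.0, 0.7, 0.2]
opening: 0.04
```

Run:
```python
from h import *
state()
w=camera("wrist");save("w17",w["frame"]);np.save("w17.npy",w,allow_pickle=True);plates(w,True)
plan([0.6150,-0.2624,0.024],np.radians(81))
```

```text
t 32.92 grasp [ 0.6126 -0.2619  0.18  ] yaw 81.0 tilt 0.40 F [-0.04  0.72  0.18] T [-0.01 -0.01  0.02] open 0.0400 q [-0.42  0.51  1.44 -0.    1.2  -1.83]
disc w/o fin [ 0.471 -0.415  0.004]
disc [ 0.7159 -0.278 ] fin [ 0.6166 -0.2623] yaw -9.0 d 0.1005 px [254. 273.] [254. 184.]
t 32.98 delta cm [-0.07  0.22 15.69] deg [-0.3 -0.   0. ] n>= 2.5
```

View pics/w17.png

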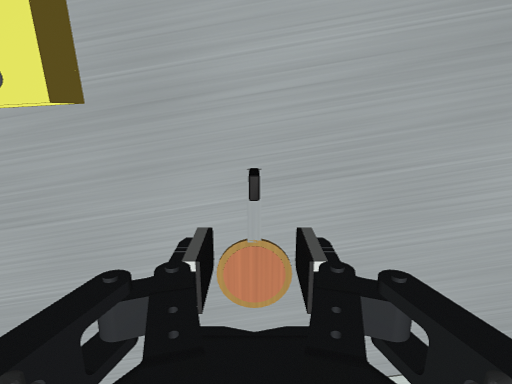

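Emit:
jog_arm:
  deltas:
    - [-0.1,0.2,4,0,0,0]
    - [-0.1,0.2,9,-0.3,0,0]
    - [-0.1,0.2,13,-0.3,0,0]
    - [-0.1,0.2,15.2,-0.3,0,0]
    - [-0.1,0.2,15.7,-0.3,0,0]
    - [-0.1,0.2,15.7,-0.3,0,0]
    - [-0.1,0.2,15.7,-0.3,0,0]

```text
t: 33.85
ee_pos: [0.6154, -0.2624, 0.1806]
tool_rot: [2.386, 2.04, 0.003]
wrist_force: [0.2, -0.5, 0.6]
opening: 0.0402
```

Emit:
jog_arm:
  deltas:
    - [0,0,0,0,0,0]
    - [0,0,0,0,0,0]
    - [0,0,0,0,0,0]
    - [0,0,0,0,0,0]
    - [0,0,0,0,0,0]
  grip: 0

```text
t: 34.48
ee_pos: [0.6157, -0.2627, 0.182]
tool_rot: [2.385, 2.039, 0.004]
wrist_force: [-0.8, 0.7, 6.1]
opening: 0.0084
```

Run:
```python
from h import *
state()
o,p,Rt=tool();g=p+Rt[:,2]*.155
plan([*casw(-.20,-.001),.22],np.radians(79.9))
plan([.45,-.2,.22],np.radians(79.9))
```

```text
t 34.48 grasp [ 0.6164 -0.2628  0.027 ] yaw 81.1 tilt 0.27 F [-0.84  0.66  6.11] T [0.11 0.09 0.01] open 0.0084 q [-0.42  0.66  1.6   0.    0.88 -1.84]
t 34.48 delta cm [ 33.32 -20.78 -19.41] deg [0.3 0.  1.2] n>= 7.0
t 34.48 delta cm [  3.61 -17.25 -19.38] deg [0.3 0.  1.2] n>= 4.2
```

Emit:
jog_arm:
  deltas:
    - [0,0,-3,0,0,0]
    - [0,-1,-8,0,0,0]
    - [0.5,-5,-12,0,0,0.5]
    - [2,-10,-15,0,0,1.2]
    - [3.6,-15,-19,0,0,1.2]
    - [8,-18,-19.4,0,0,1.2]
    - [14,-18.5,-19.4,0,0,1.2]
    - [20,-19.5,-19.4,0,0,1.2]
    - [26,-20,-19.4,0,0,1.2]
    - [32,-20.8,-19.4,0,0,1.2]

```text
t: 35.72
ee_pos: [0.4586, 0.0878, 0.3749]
tool_rot: [2.406, 2.013, 0.005]
wrist_force: [1.9, -0.1, -0.6]
opening: 0.0082
```

Emit:
jog_arm:
  deltas:
    - [1,0,0,0,0,0]
    - [1,0,0,0,0,0]
    - [1,0,0,0,0,0]

```text
t: 36.1
ee_pos: [0.4603, 0.0964, 0.3747]
tool_rot: [2.408, 2.012, 0.003]
wrist_force: [-1.4, 0.2, -1.4]
opening: 0.0086
```

Run:
```python
from h import *
state();incas();heldcheck(.027)
plan([*casw(-.198,-.001),.1385],np.radians(79.9))
```

```text
t 36.10 grasp [0.461  0.0961 0.2197] yaw 79.8 tilt 0.27 F [-1.43  0.16 -1.36] T [ 0.01  0.07 -0.02] open 0.0086 q [ 0.18  0.18  1.84 -0.    1.12 -1.21]
in cas: fin/grasp x -0.1997 y -0.0039 z 0.2197 yawerr -0.14
pred [248.7 193. ] obs [249.1 194.2] px per cm z [-0.  -2.5] x [-2.8  1.1] y [1.6 1.9]
t 36.15 delta cm [0.29 0.2  8.13] deg [ 0.3  0.1 -0.2] n>= 1.3
```

Emit:
jog_arm:
  deltas:
    - [0.3,0.2,4,0,0,0]
    - [0.3,0.2,7.5,0.3,0,-0.2]
    - [0.3,0.2,8.1,0.3,0,-0.2]
    - [0.3,0.2,8.1,0.3,0,-0.2]
    - [0.3,0.2,8.1,0.3,0,-0.2]
    - [0.3,1.5,8.1,0.3,0,-0.2]
    - [0.3,2.5,8.1,0.3,0,-0.2]
    - [0.3,3.5,8.1,0.3,0,-0.2]
    - [0.3,4.8,8.1,0.3,0,-0.2]
    - [0.3,4.8,8.1,0.3,0,-0.2]

```text
t: 37.4
ee_pos: [0.5096, 0.0904, 0.2939]
tool_rot: [2.408, 2.017, -0.001]
wrist_force: [-0.5, 0.5, -0.6]
opening: 0.0083
```

Run:
```python
from h import *
state();incas()
plan([*casw(-.102,-.001),.1385],np.radians(79.9))
```

```text
t 37.40 grasp [0.5096 0.0903 0.1389] yaw 79.9 tilt 0.05 F [-0.49  0.52 -0.64] T [-0.03  0.1   0.03] open 0.0083 q [ 0.15  0.33  1.86 -0.    0.96 -1.24]
in cas: fin/grasp x -0.1509 y -0.0011 z 0.1389 yawerr -0.00
t 37.40 delta cm [-0.    4.88  0.04] deg [-0.  0. -0.] n>= 0.8
```

Emit:
jog_arm:
  deltas:
    - [0,1,0,0,0,0]
    - [0,2,0,0,0,0]
    - [0,3,0,0,0,0]
    - [0,4,0,0,0,0]
    - [0,4.6,0,0,0,0]
    - [0,4.9,0,0,0,0]
    - [0,5,0,0,0,0]
    - [0,5,0,0,0,0]

```text
t: 38.4
ee_pos: [0.5584, 0.0816, 0.2938]
tool_rot: [-2.408, -2.017, 0.002]
wrist_force: [-2.0, 0.6, -0.2]
opening: 0.0088
```

Run:
```python
from h import *
state();incas()
```

```text
t 38.40 grasp [0.5582 0.0815 0.1388] yaw 79.9 tilt 0.09 F [-2.03  0.6  -0.21] T [ 0.07  0.32 -0.01] open 0.0088 q [ 0.12  0.4   1.75 -0.    1.   -1.27]
in cas: fin/grasp x -0.1015 y -0.0012 z 0.1388 yawerr -0.00
```

Contact at the back. Lower and release.

Emit:
jog_arm:
  deltas:
    - [0,0.05,0.2,0,0,0]
    - [0,0.05,0.4,0,0,0]
    - [0,0.05,0.6,0,0,0]
    - [0,0.05,0.75,0,0,0]
    - [0,0.05,0.75,0,0,0]

```text
t: 39.02
ee_pos: [0.5585, 0.0816, 0.2864]
tool_rot: [-2.408, -2.017, 0.004]
wrist_force: [-3.6, 0.2, 2.9]
opening: 0.0087
```

Run:
```python
from h import *
state();incas()
```

```text
t 39.02 grasp [0.5582 0.0815 0.1314] yaw 79.9 tilt 0.14 F [-3.63  0.15  2.89] T [ 0.09  0.55 -0.03] open 0.0087 q [ 0.12  0.4   1.76 -0.    0.98 -1.27]
in cas: fin/grasp x -0.1015 y -0.0013 z 0.1314 yawerr -0.00
```

Emit:
jog_arm:
  deltas:
    - [0,0,0,0,0,0]
    - [0,0,0,0,0,0]
    - [0,0,0,0,0,0]
    - [0,0,0,0,0,0]
    - [0,-0.1,-1.5,0,0,0]
    - [0,-0.2,-4,0,0,0]
    - [0,-1,-9,0,0,0]
    - [0,-2,-14,0,0,0]
    - [0,-2,-14,0,0,0]
    - [0,-2,-14,0,0,0]
  grip: 4

```text
t: 40.28
ee_pos: [0.5388, 0.0852, 0.4266]
tool_rot: [-2.408, -2.017, 0.003]
wrist_force: [0.2, 0.4, -0.5]
opening: 0.0402
```

Run:
```python
from h import *
state()
w=camera("wrist");save("w18",w["frame"]);np.save("w18.npy",w,allow_pickle=True);plate_in(w,.104)
s,d=discs("top");print(d.round(1).tolist());save("t18",s["frame"])
s=camera("scene");save("s18a",s["frame"]);f=s["frame"][150:290,180:320];cv2.imwrite("pics/s18.png",cv2.resize(f,None,fx=4.4,fy=4.2,interpolation=cv2.INTER_CUBIC))
for z in(.029,.069,.109): print((proj(s,[*casw(.03,.0),z-.002])[0]-[180,150])*[4.4,4.2])
```

```text
t 40.27 grasp [0.5385 0.085  0.2716] yaw 79.9 tilt 0.13 F [ 0.2   0.38 -0.46] T [ 0.    0.   -0.02] open 0.0402 q [ 0.14  0.26  1.59 -0.    1.29 -1.26]
fin blob [254.1 196.4] [249 170  11  51] expected [254.9 203.1] [249.  184.4] [260.8 221.4] err x -6.3 y -0.8 mm
[[484.5, 291.7]]
[156.8981938  405.09896563]
[152.88946353 370.24144815]
[148.69722766 333.78827576]
```

View pics/w18.png

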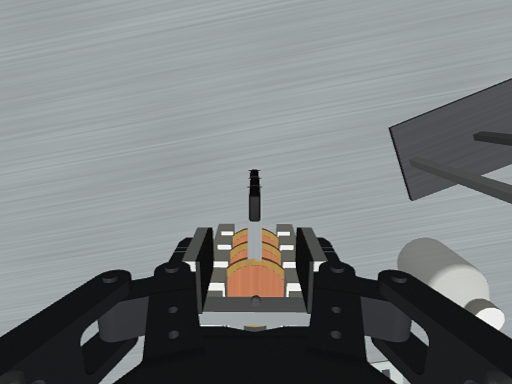

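View pics/s18.png

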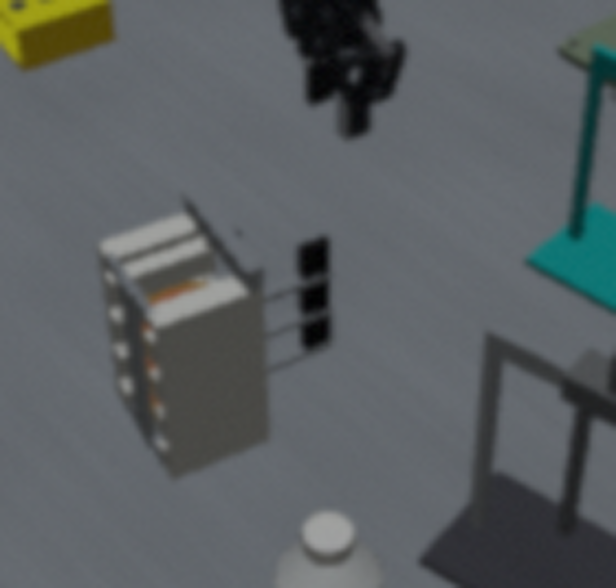

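View pics/t18.png

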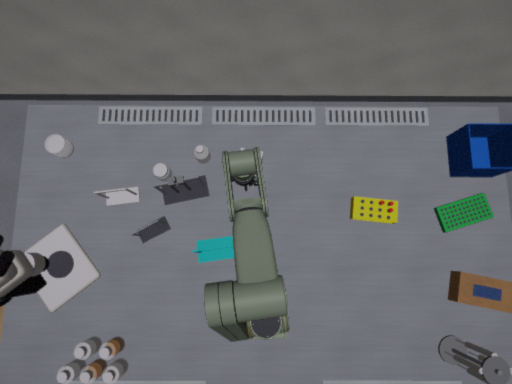

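View pics/s18a.png

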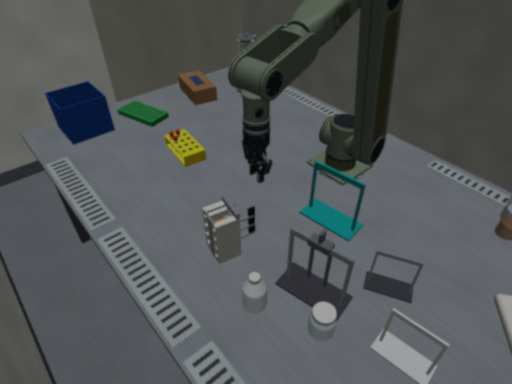

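Run:
```python
from h import *
y=np.radians(102.3)
plan([.5551,.3679,.52],y,grasp=False)
```

```text
t 40.42 delta cm [28.1  -3.43 -9.54] deg [ -0.3   0.1 -22.4] n>= 4.8
```

Emit:
jog_arm:
  deltas:
    - [4,-0.5,-4,0,0,-3.5]
    - [9,-1.1,-9.5,0,0,-7.5]
    - [14,-1.7,-9.5,0,0,-11.5]
    - [19,-2.3,-9.5,0,0,-15.5]
    - [24,-2.9,-9.5,0,0,-19.5]
    - [28.1,-3.4,-9.5,-0.3,0,-22.4]
    - [28.1,-3.4,-9.5,-0.3,0,-22.4]
    - [28.1,-3.4,-9.5,-0.3,0,-22.4]

```text
t: 41.42
ee_pos: [0.5557, 0.3677, 0.5183]
tool_rot: [1.971, 2.446, -0.006]
wrist_force: [0.6, -0.8, -0.6]
opening: 0.0398
```

Run:
```python
from h import *
state()
w=camera("wrist");save("w19",w["frame"]);np.save("w19.npy",w,allow_pickle=True)
plan([.5551,.3679,.4005],np.radians(102.3),grasp=False)
f=w["frame"][100:240,180:330]; cv2.imwrite("pics/w19z.png",cv2.resize(f,None,fx=4.2,fy=4.2,interpolation=cv2.INTER_CUBIC))
```

```text
t 41.42 grasp [0.5554 0.3673 0.3633] yaw 102.3 tilt 0.20 F [ 0.55 -0.8  -0.63] T [-0.08 -0.06  0.07] open 0.0398 q [ 0.57  0.43  1.11 -0.    1.6  -1.22]
t 41.48 delta cm [ 0.11 -0.02 11.83] deg [-0.1  0.1 -0.1] n>= 1.9
```

View pics/w19z.png

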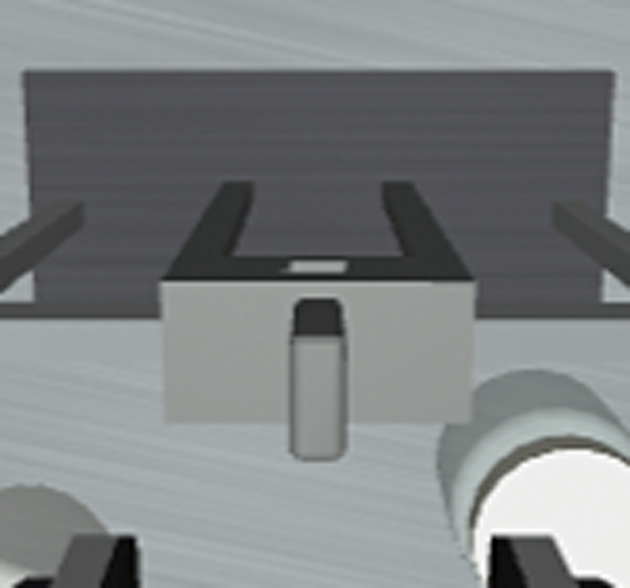

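Run:
```python
from h import *
w=np.load("w19.npy",allow_pickle=True).item()
z=lambda u,v:(180+u/4.2-.4,100+v/4.2-.4)
obs=[(0,z(161,280),(-.015,-.032,.223)),(0,z(475,280),(-.015,.032,.223)),(0,z(472,423),(.015,.032,.223)),(0,z(165,423),(.015,-.032,.223))]
s,r=fit([w],obs,[.555,.368,.2]);print(s.round(4),np.degrees(s[2]),r.round(1).tolist())
```

```text
[0.5553 0.3681 0.2151] 12.325110920091657 [[-0.2, 0.1], [0.3, 0.1], [0.0, -0.1], [-0.1, -0.1]]
```

Emit:
jog_arm:
  deltas:
    - [0.1,0,4,0,0,0]
    - [0.1,0,8,0,0,-0.1]
    - [0.1,0,11,0,0,-0.1]
    - [0.1,0,11.7,-0.1,0,-0.1]
    - [0.1,0,11.7,-0.1,0,-0.1]
    - [0.1,0,11.7,-0.1,0,-0.1]

```text
t: 42.22
ee_pos: [0.5557, 0.3677, 0.4039]
tool_rot: [1.969, 2.445, 0.003]
wrist_force: [0.2, -1.1, 0.1]
opening: 0.0403
```

Emit:
jog_arm:
  deltas:
    - [0,0,0,0,0,0]
    - [0,0,0,0,0,0]
    - [0,0,0,0,0,0]
    - [0,0,0,0,0,0]
    - [0,0,0,0,0,0]
  grip: 0

```text
t: 42.85
ee_pos: [0.5558, 0.3677, 0.4054]
tool_rot: [1.968, 2.444, 0.007]
wrist_force: [-0.1, -0.1, 6.0]
opening: 0.0083
```

Run:
```python
from h import *
state()
w=camera("wrist");save("w20",w["frame"])
```

```text
t 42.85 grasp [0.5567 0.3679 0.2504] yaw 102.3 tilt 0.34 F [-0.08 -0.07  6.01] T [-0.1   0.03  0.04] open 0.0083 q [ 0.57  0.46  1.34 -0.    1.34 -1.22]
```

View pics/w20.png

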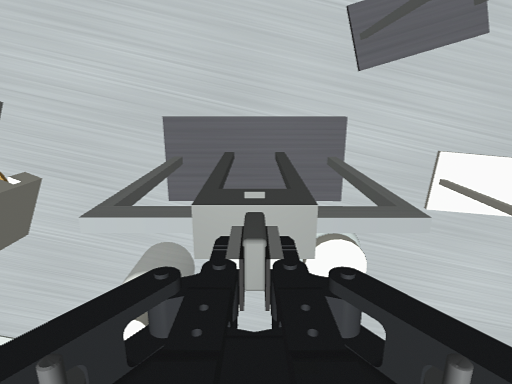

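Run:
```python
from h import *
plan([*casw(-.0377,0),.43],np.radians(79.9))
plan([*casw(-.0377,0),.43],np.radians(102.3))
```

```text
t 42.90 delta cm [-30.34   0.18 -17.96] deg [ 0.3 -0.1 22.4] n>= 5.6
t 42.90 delta cm [-30.34   0.18 -17.96] deg [0.3 0.  0. ] n>= 5.6
```

Emit:
jog_arm:
  deltas:
    - [0,0,-1,0,0,0]
    - [0,0,-2.2,0,0,0]
    - [0,0,-3.5,0,0,0]
    - [0,-2.5,-3.8,0,0,0]
    - [0,-5,-4,0,0,0]
    - [0,-7,-5,0,0,0]
    - [0,-7,-9,0,0,0]
    - [0,-7,-13,0,0,0]
    - [0,-7,-17,0,0,0]
    - [0,-7,-18,0,0,0]

```text
t: 44.15
ee_pos: [0.4857, 0.3523, 0.5888]
tool_rot: [1.967, 2.442, 0.017]
wrist_force: [0.5, -0.1, -2.9]
opening: 0.008
```

Run:
```python
from h import *
state()
s=camera("scene");f=s["frame"][100:340,180:420];cv2.imwrite("pics/s21.png",cv2.resize(f,None,fx=2.5,fy=2.4))
plan([*casw(-.0377,0),.43],np.radians(79.9))
```

```text
t 44.15 grasp [0.4875 0.3531 0.4338] yaw 102.3 tilt 0.71 F [ 0.52 -0.13 -2.94] T [-0.   -0.01  0.05] open 0.0080 q [ 0.61  0.31  1.13 -0.    1.69 -1.18]
t 44.20 delta cm [-30.33   7.22   0.32] deg [ 0.6 -0.2 22.4] n>= 5.0
```

View pics/s21.png

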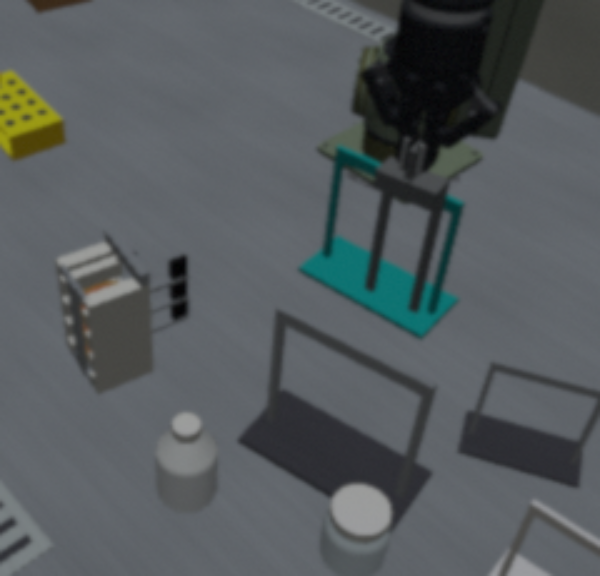

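Emit:
jog_arm:
  deltas:
    - [-4,0,0,0,0,3]
    - [-8,0,0,0,0,6]
    - [-13,1,0,0,0,10]
    - [-18,2.5,0.2,0,0,14]
    - [-23,4,0.3,0.3,0,18]
    - [-27.5,5.5,0.3,0.6,0,22.4]
    - [-30.3,6.5,0.3,0.6,-0.2,22.4]
    - [-30.3,7.2,0.3,0.6,-0.2,22.4]
    - [-30.3,7.2,0.3,0.6,-0.2,22.4]

```text
t: 45.32
ee_pos: [0.6213, 0.0723, 0.5835]
tool_rot: [-2.406, -2.016, 0.003]
wrist_force: [-1.0, -0.1, -2.6]
opening: 0.0082
```

Run:
```python
from h import *
state();incas()
w=camera("wrist");save("w22",w["frame"]);np.save("w22.npy",w,allow_pickle=True)
plan([*casw(-.0377,0),.248],np.radians(79.9))
```

```text
t 45.33 grasp [0.6208 0.0724 0.4285] yaw 79.9 tilt 0.19 F [-1.04 -0.1  -2.56] T [ 0.05 -0.05 -0.02] open 0.0082 q [ 0.1   0.36  1.07  0.    1.72 -1.3 ]
in cas: fin/grasp x -0.0382 y 0.0008 z 0.4285 yawerr 0.04
t 45.38 delta cm [-0.11  0.1  18.11] deg [-0.1 -0.   0.1] n>= 2.9
```

View pics/w22.png

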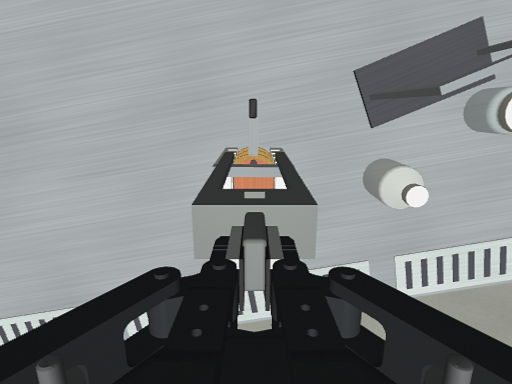

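Emit:
jog_arm:
  deltas:
    - [-0.1,0,1,0,0,0]
    - [-0.1,0,3,0,0,0]
    - [-0.1,0,5.5,0,0,0]
    - [-0.1,0,8,0,0,0]
    - [-0.1,0,10.5,0,0,0]
    - [-0.1,0,13,0,0,0]
    - [-0.1,0,15.5,0,0,0]
    - [-0.1,0,17.5,0,0,0]
    - [-0.1,0,18,0,0,0]
    - [-0.1,0,18,0,0,0]

```text
t: 46.62
ee_pos: [0.62, 0.0722, 0.4042]
tool_rot: [-2.405, -2.018, 0.002]
wrist_force: [0.6, 0.1, -1.7]
opening: 0.0082
```

Run:
```python
from h import *
state();incas()
w=camera("wrist");save("w23",w["frame"]);np.save("w23.npy",w,allow_pickle=True)
plan([*casw(-.0277,0),.248],np.radians(79.9))
```

```text
t 46.62 grasp [0.6196 0.0724 0.2492] yaw 80.0 tilt 0.15 F [ 0.61  0.07 -1.73] T [-0.04 -0.03 -0.03] open 0.0082 q [ 0.1   0.4   1.45  0.    1.3  -1.3 ]
in cas: fin/grasp x -0.0394 y 0.0006 z 0.2492 yawerr 0.12
t 46.67 delta cm [-0.04  1.11  0.19] deg [-0.1 -0.1  0.1] n>= 0.2
```

View pics/w23.png

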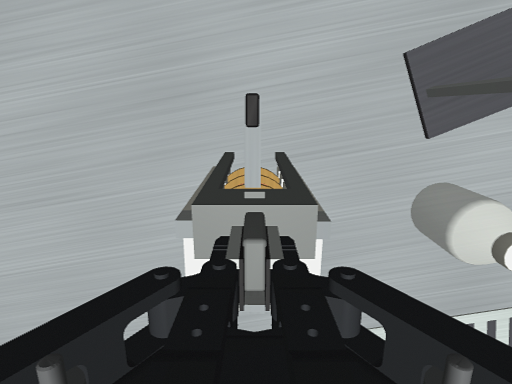

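Emit:
jog_arm:
  deltas:
    - [-0.05,0.4,0,0,0,0]
    - [-0.05,0.8,0,0,0,0]
    - [-0.05,1.1,0,0,0,0]
    - [-0.05,1.1,0,0,0,0]
    - [-0.05,1.1,0,0,0,0]

```text
t: 47.3
ee_pos: [0.6309, 0.0697, 0.4048]
tool_rot: [-2.405, -2.018, 0.001]
wrist_force: [-0.5, -0.6, -2.2]
opening: 0.0081
```

Run:
```python
from h import *
state();incas()
plan([*casw(-.0277,0),.2244],np.radians(79.9))
```

```text
t 47.30 grasp [0.6307 0.0698 0.2498] yaw 80.0 tilt 0.10 F [-0.51 -0.61 -2.24] T [-0.02 -0.05 -0.05] open 0.0081 q [ 0.09  0.41  1.42  0.    1.31 -1.3 ]
in cas: fin/grasp x -0.0281 y 0.0000 z 0.2498 yawerr 0.10
t 47.30 delta cm [0.01 0.01 2.54] deg [-0.1 -0.   0.1] n>= 0.4
```

Emit:
jog_arm:
  deltas:
    - [0,0,0.4,0,0,0]
    - [0,0,0.8,0,0,0]
    - [0,0,1.2,0,0,0]
    - [0,0,1.6,0,0,0]
    - [0,0,1.8,0,0,0]
    - [0,0,1.8,0,0,0]

```text
t: 48.05
ee_pos: [0.6306, 0.0697, 0.3867]
tool_rot: [-2.405, -2.018, 0.002]
wrist_force: [-2.0, 0.2, 0.6]
opening: 0.0086
```

Emit:
jog_arm:
  deltas:
    - [0,0,0.2,0,0,0]
    - [0,0,0.4,0,0,0]
    - [0,0,0.6,0,0,0]
    - [0,0,0.7,0,0,0]

```text
t: 48.55
ee_pos: [0.6305, 0.0698, 0.3794]
tool_rot: [-2.404, -2.017, 0.003]
wrist_force: [-1.4, 0.0, 1.2]
opening: 0.0086
```

Run:
```python
from h import *
state();incas()
```

```text
t 48.55 grasp [0.63   0.07   0.2244] yaw 80.0 tilt 0.21 F [-1.4   0.02  1.18] T [0.1  0.51 0.02] open 0.0086 q [ 0.09  0.43  1.46  0.    1.26 -1.31]
in cas: fin/grasp x -0.0288 y 0.0001 z 0.2244 yawerr 0.10
```

Emit:
jog_arm:
  deltas:
    - [0,0,0.1,0,0,0]
    - [0,0,0.2,0,0,0]
    - [0,0,0.3,0,0,0]
    - [0,0,0.3,0,0,0]

```text
t: 49.05
ee_pos: [0.6302, 0.0698, 0.3784]
tool_rot: [-2.405, -2.018, 0.001]
wrist_force: [-4.9, 0.7, 8.5]
opening: 0.0082
```

Run:
```python
from h import *
state();incas()
```

```text
t 49.05 grasp [0.6299 0.07   0.2234] yaw 80.0 tilt 0.13 F [-4.92  0.68  8.55] T [ 0.01  1.03 -0.04] open 0.0082 q [ 0.09  0.43  1.46  0.    1.25 -1.31]
in cas: fin/grasp x -0.0288 y 0.0001 z 0.2234 yawerr 0.10
```

Emit:
jog_arm:
  deltas:
    - [0,0,0.15,0,0,0]
    - [0,0,0.3,0,0,0]
    - [0,0,0.45,0,0,0]
    - [0,0,0.45,0,0,0]

```text
t: 49.55
ee_pos: [0.6296, 0.0698, 0.3783]
tool_rot: [-2.406, -2.019, -0.004]
wrist_force: [-8.4, 0.1, 17.4]
opening: 0.0084
```

Run:
```python
from h import *
state();incas()
```

```text
t 49.55 grasp [0.6299 0.07   0.2233] yaw 80.0 tilt 0.14 F [-8.43  0.14 17.38] T [-0.09  1.59 -0.12] open 0.0084 q [ 0.09  0.43  1.46  0.    1.25 -1.3 ]
in cas: fin/grasp x -0.0289 y 0.0001 z 0.2233 yawerr 0.10
```

Emit:
jog_arm:
  deltas:
    - [0,0,-0.1,0,0,0]
    - [0,0,-0.15,0,0,0]
    - [0,0,-0.15,0,0,0]

```text
t: 49.92
ee_pos: [0.6296, 0.0697, 0.3791]
tool_rot: [-2.406, -2.018, -0.002]
wrist_force: [-2.5, 1.1, -1.3]
opening: 0.0086
```

Run:
```python
from h import *
state();incas()
w=camera("wrist");save("w24",w["frame"])
```

```text
t 49.92 grasp [0.6296 0.0699 0.2241] yaw 80.0 tilt 0.09 F [-2.46  1.07 -1.33] T [ 0.05  0.55 -0.19] open 0.0086 q [ 0.09  0.43  1.46  0.    1.25 -1.3 ]
in cas: fin/grasp x -0.0291 y -0.0001 z 0.2241 yawerr 0.09
```

Emit:
jog_arm:
  deltas:
    - [0,0,-0.1,0,0,0]
    - [0,0,-0.15,0,0,0]
    - [0,0,-0.15,0,0,0]

```text
t: 50.35
ee_pos: [0.6298, 0.0698, 0.3792]
tool_rot: [-2.405, -2.018, 0.0]
wrist_force: [0.0, 1.6, -12.0]
opening: 0.0082
```

Run:
```python
from h import *
state();incas()
```

```text
t 50.35 grasp [0.6296 0.07   0.2242] yaw 80.0 tilt 0.11 F [ 1.000e-02  1.570e+00 -1.199e+01] T [ 0.11  0.   -0.25] open 0.0082 q [ 0.09  0.43  1.46  0.    1.25 -1.3 ]
in cas: fin/grasp x -0.0292 y -0.0000 z 0.2242 yawerr 0.09
```

Emit:
jog_arm:
  deltas:
    - [0,0,0.15,0,0,0]
    - [0,0,0.25,0,0,0]
    - [0,0,0.25,0,0,0]

```text
t: 50.72
ee_pos: [0.6296, 0.0697, 0.3784]
tool_rot: [-2.406, -2.019, -0.002]
wrist_force: [-4.4, -0.0, 3.7]
opening: 0.0086
```

Emit:
jog_arm:
  deltas:
    - [0,0,0,0,0,0]
    - [0,0,0,0,0,0]
    - [0,0,0,0,0,0]
    - [0,0,0,0,0,0]
    - [0,0,-1.5,0,0,0]
    - [0,0,-4,0,0,0]
    - [0,0,-8,0,0,0]
    - [0,0,-12,0,0,0]
    - [0,0,-12,0,0,0]
  grip: 4

```text
t: 51.85
ee_pos: [0.6294, 0.0695, 0.5036]
tool_rot: [2.403, 2.016, 0.015]
wrist_force: [0.3, -0.2, 0.3]
opening: 0.0399
```

Run:
```python
from h import *
state();incas()
w=camera("wrist");np.save("w25.npy",w,allow_pickle=True);save("w25",w["frame"])
f=w["frame"][60:260,170:340]; cv2.imwrite("pics/w25z.png",cv2.resize(f,None,fx=3.8,fy=2.9 and 3,interpolation=cv2.INTER_CUBIC))
s=camera("scene");f=s["frame"][150:290,180:320];cv2.imwrite("pics/s25.png",cv2.resize(f,None,fx=4.4,fy=4.2,interpolation=cv2.INTER_CUBIC))
```

```text
t 51.85 grasp [0.631  0.0699 0.3486] yaw 80.0 tilt 0.60 F [ 0.31 -0.18  0.32] T [-0.01 -0.03 -0.04] open 0.0399 q [ 0.09  0.37  1.24  0.    1.52 -1.3 ]
in cas: fin/grasp x -0.0278 y 0.0001 z 0.3486 yawerr 0.11
```

View pics/w25z.png

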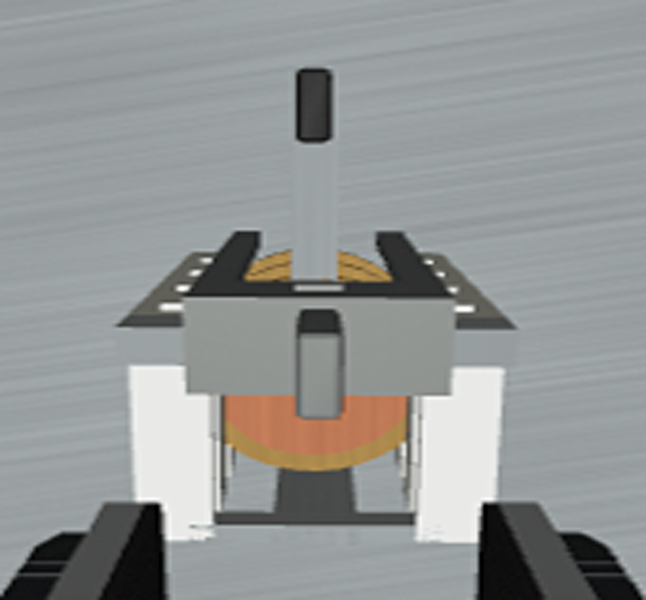

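View pics/s25.png

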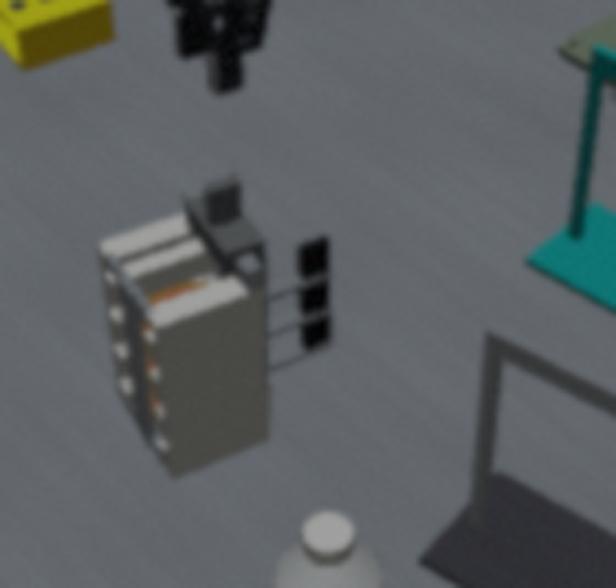

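Run:
```python
from h import *
w=np.load("w25.npy",allow_pickle=True).item()
print("disc back edge expected",proj(w,[*casw(.04,0),.109])[0],proj(w,[*casw(.04,0),.104])[0],"obs row",60+470/3,"px per mm",proj(w,[*casw(.041,0),.109])[0]-proj(w,[*casw(.04,0),.109])[0])
print("fin top box exp",[proj(w,[*casw(x,0),.140])[0].round(1) for x in(-.114,-.09)],"obs rows",60+70/3,60+142/3)
z=lambda u,v:(170+u/3.8-.4,60+v/3-.4)
obs=[(0,z(185,296),(-.015,-.032,.196)),(0,z(455,296),(-.015,.032,.196)),(0,z(451,394),(.015,.032,.196)),(0,z(189,394),(.015,-.032,.196))]
s,r=fit([w],obs,[.63,.07,-.17]);print(s.round(4),casw(-.029,0),np.degrees(s[2]),r.round(1).tolist())
t=camera("top")
for l in("media_bottle","jar","tube_rack"):
    print(l,[(round(d["conf"],2),np.round(d["position"][::-1],1)) for d in silhouettes(t,l)][:2])
```

```text
disc back edge expected [252.67981525 216.10978085] [252.68593377 214.71829117] obs row 216.66666666666666 px per mm [-4.04572221e-05  7.70281142e-01]
fin top box exp [array([252.6,  81.3]), array([252.6, 106.2])] obs rows 83.33333333333333 107.33333333333334
[ 0.628   0.0715 -0.1756] [0.62974941 0.06998564] -10.061478857092801 [[-0.7, -0.0], [0.7, -0.0], [0.7, 0.0], [-0.8, 0.1]]
media_bottle [(0.58, array([200.7, 155.7]))]
jar [(0.67, array([165.1, 172.1])), (0.16, array([256. , 162.1]))]
tube_rack [(0.86, array([374.8, 206.6]))]
```

Run:
```python
from workcell import *
print(sign_off())
```

```text
the job is handed in; nothing more can be done
None
```

The job is handed in at about 52 s on the robot's clock. `sign_off()` reported no verdict.

**What I did**
- Pulled the lock straight up off its catch and hung it on the middle of the larger dark-grey parking rail.
- Loaded the three plates found on the bench into the bottom three slots, lowest first. Each was slid over the lip until it touched the back, then lowered and released. I saw no fourth plate in any view.
- Put the lock back on the middle of the cassette's rail and pressed it down with about 17 N.

**Last checks**
- **Catch:** a 12 N upward test pull did not lift the lock, so I take it as snapped in.
- **Lock position:** the gripper let go within 0.5 mm of the target. The camera fit afterwards put the lock about 2 mm from it, so the two disagree slightly, but both are inside the limits.
- **Plates:** the top disc's back edge and fin match the home position to about 1–3 mm, and all three fins stand in line above one another. For the second plate, the automatic fin check showed about 2 mm off because it merged two overlapping fins. For the third plate it showed about 6 mm off for the same reason. I therefore went by the fin edges in the picture, and by the contact force at the back when each plate went in.
- **Bystanders:** the top camera finds the bottle, jar and tube rack where they were to within a few pixels. That is detector noise, and the arm never came near them.
- **Robot:** the gripper is open and clear above the lock, touching nothing.

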